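Reunite the split leather-pressing moulds

TASK

Close both leather-pressing moulds on the bench: lift the brass weight off the red lower half and set it upright on the floor of the grey tray, and take the red and the blue upper halves from the sloping rack and set each on the lower half it belongs to (same paint, interlocking teeth, painted edges on the same side) so that it sits level and fully home. Set things down by hand rather than dropping them, and leave the yellow upper half in its bay and everything else on the bench where it is.

Things in the scene. Friction and masses are not known exactly. Their poses are not given: they have to be found in the camera images.
- upper_red: Upper mould half, red stripe on its -x edge: plate 61 (x) x 91 (y), z 12 to 24, wooden grip bar 46 (x) x 22 (y) centred above it, z 24 to 58; 3 tapered teeth below, z 0 to 12, at (x,y) = (-15,0), (15,-30), (15,30). Origin: centre of underside (tooth tips). 0.2-0.4 kg. Lies teeth down in a rack bay, z axis leaning 30 deg to the rack's -x. All in mm.
- upper_blue: Upper mould half, blue stripe on its -x edge: plate 61 (x) x 91 (y), z 12 to 24, wooden grip bar 46 (x) x 22 (y) centred above it, z 24 to 58; 3 tapered teeth below, z 0 to 12, at (x,y) = (-15,30), (15,-30), (15,0). Origin: centre of underside (tooth tips). 0.2-0.4 kg. Lies teeth down in a rack bay, z axis leaning 30 deg to the rack's -x. All in mm.
- upper_yellow: Upper mould half, yellow stripe on its -x edge: plate 61 (x) x 91 (y), z 12 to 24, wooden grip bar 46 (x) x 22 (y) centred above it, z 24 to 58; 3 tapered teeth below, z 0 to 12, at (x,y) = (-15,-30), (15,0), (15,30). Origin: centre of underside (tooth tips). 0.2-0.4 kg. Lies teeth down in a rack bay, z axis leaning 30 deg to the rack's -x. Stays in the rack. All in mm.
- lower_red: Lower mould half, red stripe on its -x edge, aluminium, fixed, z up. Origin: centre of underside. Flange 85 (x) x 105 (y) x 8, block 61 x 91 with flat face at z 22, 3 tapered teeth 11.5 high on it at (x,y) = (-15,-30), (-15,30), (15,0). Teeth of both halves: 25 square at tip, 31 at root. All in mm.
- lower_blue: Lower mould half, blue stripe on its -x edge, aluminium, fixed, z up. Origin: centre of underside. Flange 85 (x) x 105 (y) x 8, block 61 x 91 with flat face at z 22, 3 tapered teeth 11.5 high on it at (x,y) = (-15,-30), (-15,0), (15,30). Teeth of both halves: 25 square at tip, 31 at root. All in mm.
- seat_red (a point): Centre of the red lower half's flat face, 22 above its origin, axes as the lower half's. The red upper half's origin comes here when home, its x, y, z along these; about 2 of play each way (5 at the tooth tips on entering). A wrong half, or one turned half round, stands 11 or more proud. All in mm.
- seat_blue (a point): Centre of the blue lower half's flat face, 22 above its origin, axes as the lower half's. The blue upper half's origin comes here when home, its x, y, z along these; about 2 of play each way (5 at the tooth tips on entering). A wrong half, or one turned half round, stands 11 or more proud. All in mm.
- rack: Fixed wooden rack, 400 (y) x about 85 (x), deck rising 30 deg towards its +x; three bays along y (centres y -131, 0, 131) hold the upper halves in any order. Deck middle is 45 above the origin (centre of underside). Lip at the low edge 20 high square to the deck, strips 12 high between bays; parts lift out square to the deck. All in mm.
- weight: Round brass weight left standing on the teeth of the red lower half: disc 56 across and 14 high, knob on top 22 across from 17 to 50 above the origin; 0.25 to 0.5 kg. Origin: centre of its underside, z up. All in mm.
- tray: Grey plastic tray, fixed, 160 (x) x 140 (y) x 35 high outside, walls and floor 4 thick, open above. Origin: centre of its underside on the bench. All in mm.
- spool: Bystander, to be left alone. Brown thread spool, 34 across, 38 high, standing on the bench between the two lower halves. Origin: centre of its underside. All in mm.
- jar: Bystander, to be left alone. Jar with black cap, 56 across, 70 high. Origin: centre of its underside. All in mm.
- mallet: Bystander, to be left alone. Black rubber mallet lying on the bench; head 60 across, 90 long, handle about 190 long towards -x of its frame. Origin: under the head's centre. All in mm.
- awl: Bystander, to be left alone. Awl with wooden handle lying on the bench, 150 long along its x. Origin: about its middle, underside. All in mm.
- glue_brush: Bystander, to be left alone. Red-handled brush lying beyond the rack, 170 long along its x. Origin: about its middle, underside. All in mm.
- tin: Bystander, to be left alone. Rivet tin, 60 across, 40 high, beyond the rack. Origin: centre of its underside. All in mm.
Things that resemble listed ones, but are neither listed nor needed, are in the scene too. There is more than one size of the weight; the job needs the largest. What is shaped like the lower_red but turquoise is not meant.

How it is judged:
At the end, for the whole second after the job is handed in: Red and blue upper halves home on their own lower halves (within 4.5 mm of the seat point, level to 0.04 rad, yaw to 0.12 rad), weight upright (0.1 rad) on the tray floor, all at rest; yellow upper half moved under 20 mm, bystanders under 30 mm (distance between upper_red and seat_red below 0.0045 m and angle between the z axis of upper_red and the z axis of seat_red, either way round below 0.04 rad and angle between the x axis of upper_red and the x axis of seat_red, either way round below 0.12 rad and linear speed of each of upper_red, upper_blue, weight below 0.01 m/s and distance between upper_blue and seat_blue below 0.0045 m and angle between the z axis of upper_blue and the z axis of seat_blue, either way round below 0.04 rad and angle between the x axis of upper_blue and the x axis of seat_blue, either way round below 0.12 rad and x of weight in the frame of tray between -0.06 and 0.06 m and y of weight in the frame of tray between -0.05 and 0.05 m and height (world z) of weight below 0.012 m and angle between weight's own z axis and vertical below 0.1 rad and distance of upper_yellow from where it was at the start of the episode below 0.02 m and distance of each of spool, jar, mallet, awl, glue_brush, tin from where it was at the start of the episode below 0.03 m); the robot touches nothing.
It fails at once if an upper half or the weight is dropped or thrown (faster than 0.5 m/s with no finger touching it) ((contact force between the fingers and upper_red below 0.2 N and linear speed of upper_red above 0.5 m/s) or (contact force between the fingers and upper_blue below 0.2 N and linear speed of upper_blue above 0.5 m/s) or (contact force between the fingers and upper_yellow below 0.2 N and linear speed of upper_yellow above 0.5 m/s) or (contact force between the fingers and weight below 0.2 N and linear speed of weight above 0.5 m/s)).
It fails at once if the yellow upper half is moved from its bay (20 mm or more) (distance of upper_yellow from where it was at the start of the episode above 0.02 m).
It fails at once if a bystander is shoved 30 mm or more (distance of any of spool, jar, mallet, awl, glue_brush, tin from where it was at the start of the episode above 0.03 m).
It also fails if it takes over 72 s, if anything falls off the work surface, if the arm or the gripper's body presses on something with over 40 N, if the wrist force passes 120 N, or if a joint passes its speed limit or range.

ROBOT

A 6-joint arm with a two-finger parallel gripper is mounted at the origin on the work surface. World frame = base frame: x ahead of the robot, y to its left, z up, the work surface at z = 0. Lengths are in m, angles in rad, forces in N, time in s.
With the tool pointing down it reaches from about 0.375 to 0.9 m from the base axis. Payload 3.1 kg.
Tool frame: the origin (TCP) lies at the very end of the fingers, on their centre line; the grasp point (between the pads) lies 19 mm behind it; z points along the fingers, y is the direction in which the jaws open and shut (so a half turn about z gives the same grasp; the last joint's range is limited). The gripper opens to 87 mm and grips with 3 to 60 N. Pads are 19 mm wide; open, the fingers measure 117 mm over their backs; the gripper's body (75 mm by 190 mm) begins 51 mm behind the grasp point.
Start: joints at [1.016, 0.527, 1.433, -0, 1.181, -0.178], TCP at [0.229, 0.581, 0.223] pointing down, gripper open.
Joint ranges: [-3.08, 3.08], [-0.75, 2.2], [0.22, 2.44], [-1.43, 4.57], [0, 2.65], [-2.85, 2.85]. Speed limits (rad/s): [2.79, 2.79, 3.14, 3.14, 3.14, 3.14].

INTERFACE

Orientations are given as a unit quaternion [x, y, z, w].
In Python, from rig import robot gives the robot as it stands. The module is installed in compiled form; this text tells all that it offers.
- The arm moves only by the tool send_rows, never from a script. Its argument "deltas" is a list of rows, each an object of numbers: "tx", "ty", "tz": the shift along the tool's x, y, z in cm; "rx", "ry", "rz": the turn, a rotation vector about the tool's x, y, z in rad. A call has 1 to 5 rows; each row is the pose to reach, as a shift and turn from the pose commanded when the call began, along the tool's axes at that moment; what a row does not reach only later rows make up. A row lasts 1/12 s, in which the tool goes at most 41.7 mm and 7.16 degrees, less where a joint would pass 70% of its speed; a pose out of reach is approached as far as the arm can. A call with a gripper value outside its range is refused whole. "claw" is the finger opening in cm, from 0 to 8.7, set as the call begins (left out, the last holds). The fingers move at their own pace and stop on an object; "squeeze" is the grip in N (left out, the last holds). Time passes only in rows, so rows that repeat a pose let the fingers close. It gives the time, the measured TCP pose, the force and the opening at its end, in the units of the state.
- robot.get_obs(): the state, without advancing time (a new reading comes with each control period).
- robot.camera(name): name is "side" or "top"; returns a dict with "color" (420x560x3 uint8, red, green, blue), "z_map" (420x560 float32, m along the optical axis (not along the pixel's ray), 0 where there is no reading), "intrinsics" (3x3 intrinsics, pixels), "R" (3x3) and "t" (3): a world point X has camera coordinates R X + t. Camera axes: x right, y down, z forward; pixel columns grow to the right and rows downward; lengths in m; the calibration is good to about 2 mm. A picture is of the moment at which its call begins.
- robot.hand_in(): hands the job in, once; it reports no verdict.
Trained networks look in the newest picture that a camera, given by its name, has taken for a name from the list of things; names that differ only in an ending like _2 or _b are one class to them, and where a whole thing is asked for, a point or a joint stands for the part that bears it (a point fixed in the world has none). Each returns a list of dicts, best first, with "p" (0 to 1); they miss things now and then, are a little off and sometimes report something else, mostly with a low value. They report only what shows in the picture. A call takes as long as a camera call. They do not tell look-alikes from the thing itself.
- robot.outline_of(label, camera): "pixels" (420x560 bool, what is visible of it) and "xy" ([column, row] in pixels, amid what is visible of it).
- robot.tip_of(label, camera): "xy" ([column, row] in pixels: a listed point, or the origin of a listed thing).
The state is a dict: "time": time; "q": joint angles; "joint_velocities": joint speeds; "joint_torque": joint torques, N m; "position": TCP position; "tool_rot": TCP orientation; "ft_force": force on the tool from outside, world axes, zero at the start; "moment": the same for the moment, N m; "grip_width": finger opening in m.
Only numpy, scipy, OpenCV 4.12 (cv2) and the standard library are available. Lean on these libraries where they do the work, as an engineer would, in place of code of your own. Each camera call takes 0.05 s, during which the arm holds its last target.

## Working session

There is one attempt and no reset: what is moved stays moved. The work goes in short steps, Python scripts to look and compute and a tool call to move; the robot and the scene stay as the last step left them, time stands still between calls to the robot, and variables do not carry over. Pictures are saved under pics/ and viewed, and the job is handed in when it is done.

Besides the shell and the picture viewer there is one more tool, called after "Call:" as name([rows], argument=value, ...), one row to a line, values as JSON. send_rows: Moves the arm, as the interface text tells. Its arguments: {"type":"object","properties":{"deltas":{"type":"array","items":{"type":"object","properties":{"tx":{"type":"number"},"ty":{"type":"number"},"tz":{"type":"number"},"rx":{"type":"number"},"ry":{"type":"number"},"rz":{"type":"number"}}}},"claw":{"type":"number"},"squeeze":{"type":"number"}},"required":["deltas"]}

```bash
mkdir -p pics
cat > h.py <<'E'
import numpy as np, cv2, pickle
from rig import robot
def snap(n):
    c=robot.camera(n); pickle.dump(c,open(f'{n}.pkl','wb')); return c
def load(n): return pickle.load(open(f'{n}.pkl','rb'))
def cloud(c):
    z=c['z_map'].astype(float);K=np.array(c['intrinsics']);R=np.array(c['R']);t=np.array(c['t'])
    v,u=np.indices(z.shape)
    P=np.stack([(u-K[0,2])/K[0,0]*z,(v-K[1,2])/K[1,1]*z,z],-1)
    W=(P-t)@R
    W[z==0]=np.nan
    return W
def proj(c,X):
    p=np.array(c['R'])@np.array(X)+np.array(c['t']);q=np.array(c['intrinsics'])@p;return q[:2]/q[2]
def save(img,name): cv2.imwrite(f'pics/{name}.png',img[...,::-1])
E
python3 - <<'E'
from h import *
for n in('top','side'):
    c=snap(n); save(c['color'],n+'0')
    C=-np.array(c['R']).T@np.array(c['t']);print(n,C,np.array(c['R'])[2])
print(robot.get_obs())
E
```

```text
top [ 0.19859241 -0.00651976  1.78283965] [ 0.17182359  0.02267637 -0.98486671]
side [ 0.06910901 -1.05899104  0.9113115 ] [ 0.28829449  0.75604424 -0.58760819]
{'time': 0.1, 'q': array([ 1.01647802e+00,  5.28391113e-01,  1.43376685e+00, -1.29281286e-05,
        1.18139665e+00, -1.78446299e-01]), 'joint_velocities': array([-5.22917190e-04, -2.92144346e-03, -2.01004592e-03,  2.26211265e-04,
        1.68668745e-05, -9.73502581e-05]), 'joint_torque': array([-5.21892543e-04, -4.40985382e+01, -1.77151698e+01,  6.33765967e-02,
        5.34218398e-02, -7.93031654e-05]), 'position': array([0.22902133, 0.58082242, 0.22166081]), 'tool_rot': array([ 1.86829136e-01,  9.82391934e-01, -9.18015740e-04, -3.45846418e-04]), 'ft_force': array([-0.2692612 ,  0.32062267,  0.36631937]), 'moment': array([-0.01929364,  0.04281332, -0.03056888]), 'grip_width': 0.08686439696461477}
```

View pics/top0.png

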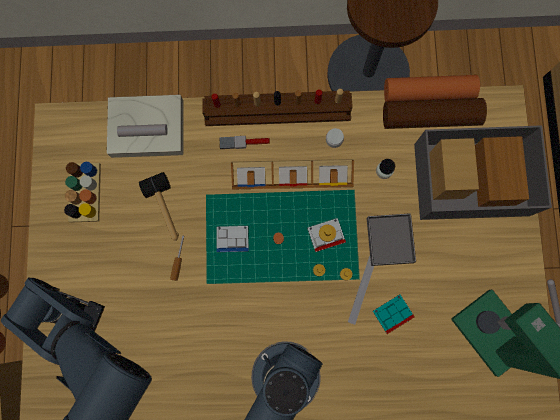

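View pics/side0.png

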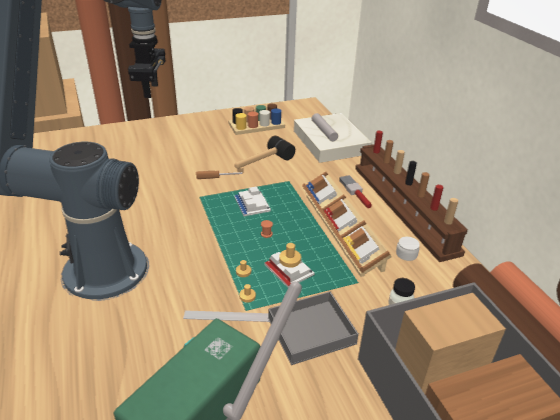

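Run:
```python
from h import *
c=load('top');s=load('side')
a=cv2.resize(c['color'][150:320,200:425],None,fx=3.5,fy=3.5,interpolation=cv2.INTER_CUBIC);save(a,'topc')
a=cv2.resize(s['color'][160:360,190:400],None,fx=3,fy=3,interpolation=cv2.INTER_CUBIC);save(a,'sidec')
for cam in('top','side'):
  c=load(cam);W=cloud(c)
  for l in ['upper_red','upper_blue','upper_yellow','lower_red','lower_blue','seat_red','seat_blue','weight','tray','rack','spool']:
    for o in robot.tip_of(l,cam)[:4]:
        print(cam,l,'tip',np.round(o['xy'],1),round(o['p'],2), end=' ; ')
    print()
    if 'seat' in l: continue
    for o in robot.outline_of(l,cam)[:4]:
        m=o['pixels'];w=W[m];w=w[~np.isnan(w[:,0])]
        if len(w): print('   outl',np.round(o['xy'],0),round(o['p'],2),m.sum(),np.round(np.median(w,0),3),np.round(w.min(0),3),np.round(w.max(0),3))
```

```text
top upper_red tip [293.8 173.7] 0.66 ; top upper_red tip [242.3 143.6] 0.46 ; 
   outl [293. 174.] 0.7 520 [ 0.634 -0.043  0.073] [ 0.6   -0.087  0.046] [0.669 0.002 0.112]
top upper_blue tip [250.5 179.4] 0.65 ; 
   outl [251. 177.] 0.97 492 [0.635 0.091 0.074] [0.601 0.05  0.046] [0.669 0.139 0.114]
top upper_yellow tip [333.4 172.6] 0.78 ; top upper_yellow tip [251.  177.6] 0.27 ; 
   outl [333. 174.] 0.98 542 [ 0.633 -0.171  0.073] [ 0.595 -0.221  0.043] [ 0.665 -0.127  0.114]
top lower_red tip [324.6 236.3] 0.97 ; top lower_red tip [394.2 313.8] 0.62 ; top lower_red tip [230.  239.4] 0.37 ; 
   outl [332. 238.] 0.91 468 [ 0.437 -0.159  0.021] [ 0.404 -0.206 -0.004] [ 0.497 -0.092  0.049]
   outl [393. 313.] 0.69 882 [ 0.186 -0.346  0.022] [ 0.125 -0.414 -0.002] [ 0.244 -0.285  0.045]
top lower_blue tip [230.8 240.4] 0.9 ; 
   outl [231. 242.] 0.96 823 [0.441 0.161 0.023] [ 0.402  0.108 -0.003] [0.489 0.218 0.045]
top seat_red tip [329.3 237.9] 0.89 ; top seat_red tip [394.6 314.2] 0.57 ; 
top seat_blue tip [233.6 238.5] 0.75 ; 
top weight tip [343.8 272.7] 0.59 ; top weight tip 
[... 1980 characters left out ...]
73  0.087]
   outl [246. 274.] 0.65 173 [ 0.331 -0.128  0.013] [ 0.314 -0.143  0.   ] [ 0.352 -0.094  0.042]
   outl [313. 329.] 0.28 3967 [ 0.434 -0.363  0.007] [ 0.217 -0.673 -0.004] [ 0.524 -0.25   0.442]
side tray tip [312.6 328.4] 0.67 ; 
   outl [315. 331.] 0.85 3934 [ 0.435 -0.362  0.007] [ 0.235 -0.662 -0.004] [ 0.526 -0.25   0.428]
side rack tip [337.5 231.8] 0.77 ; 
   outl [346. 231.] 0.73 1935 [ 0.637 -0.11   0.047] [ 0.597 -0.248 -0.003] [0.742 0.268 0.086]
side spool tip [266.3 231. ] 0.7 ; 
   outl [268. 228.] 0.69 220 [0.438 0.001 0.021] [ 0.422 -0.013 -0.003] [0.475 0.077 0.044]
   outl [358. 244.] 0.68 719 [ 0.626 -0.188  0.073] [ 0.595 -0.227  0.035] [ 0.676 -0.128  0.108]
```

```bash
ls pics
```

```text
side0.png
sidec.png
top0.png
topc.png
```

View pics/topc.png

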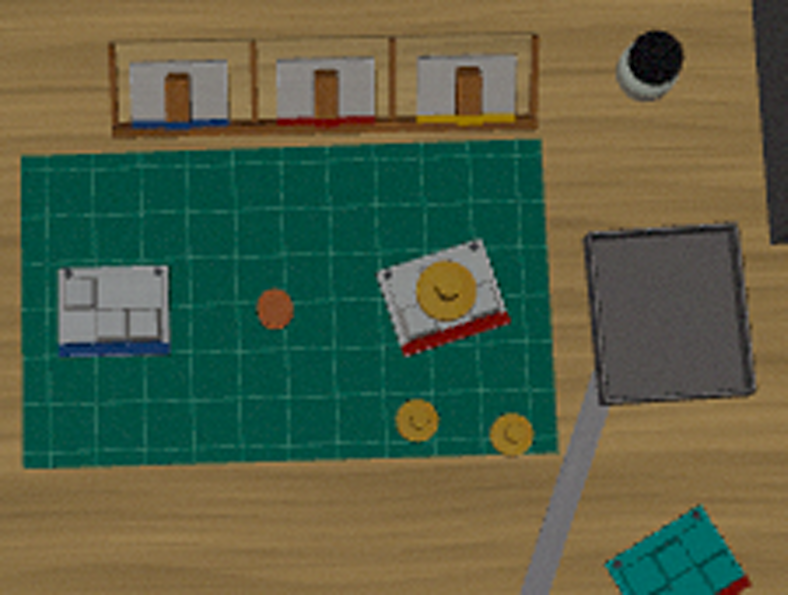

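View pics/sidec.png

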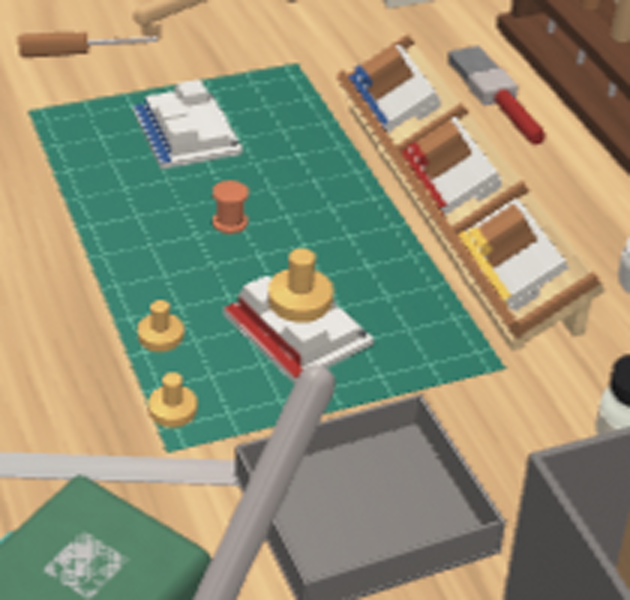

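```bash
cat > fit.py <<'E'
from h import *
from scipy.optimize import least_squares
from scipy.spatial.transform import Rotation as Ro
def box(P,c,h):
    d=np.abs(P-np.array(c))-np.array(h)
    return np.linalg.norm(np.maximum(d,0),axis=-1)+np.minimum(d.max(-1),0)
def cyl(P,r,z0,z1):
    d=np.stack([np.hypot(P[...,0],P[...,1])-r,np.abs(P[...,2]-(z0+z1)/2)-(z1-z0)/2],-1)
    return np.linalg.norm(np.maximum(d,0),axis=-1)+np.minimum(d.max(-1),0)
T={'lower_red':[(-15,-30),(-15,30),(15,0)],'lower_blue':[(-15,-30),(-15,0),(15,30)],
 'upper_red':[(-15,0),(15,-30),(15,30)],'upper_blue':[(-15,30),(15,-30),(15,0)],'upper_yellow':[(-15,-30),(15,0),(15,30)]}
def sdf(name,P):
    P=P*1000
    if name.startswith('lower'):
        L=[box(P,(0,0,4),(42.5,52.5,4)),box(P,(0,0,11),(30.5,45.5,11))]
        L+=[box(P,(x,y,27.75),(14,14,5.75)) for x,y in T[name]]
        L+=[P[...,2]]
    elif name.startswith('upper'):
        L=[box(P,(0,0,18),(30.5,45.5,6)),box(P,(0,0,41),(23,11,17))]
        L+=[box(P,(x,y,6),(14,14,6)) for x,y in T[name]]
    elif name=='weight': L=[cyl(P,28,0,14),cyl(P,11,14,50)]
    elif name=='tray':
        L=[box(P,(0,0,2),(80,70,2)),box(P,(78,0,17.5),(2,70,17.5)),box(P,(-78,0,17.5),(2,70,17.5)),box(P,(0,68,17.5),(80,2,17.5)),box(P,(0,-68,17.5),(80,2,17.5)),P[...,2]]
    elif name=='rack':
        L=[]
    return np.min(L,0)/1000
def fit(name,W,p0,rad,free,zmin=-1,zr=0.1,base=None,mask=None):
    """p0=[x,y,z,yaw,tilt(about own y, leaning -x)]; free: indices"""
    p0=np.array(p0,float)
    D=W.reshape(-1,3);D=D[~np.isnan(D[:,0])]
    D=D[(np.hypot(*(D[:,:2]-p0[:2]).T)<rad)&(D[:,2]>zmin)&(D[:,2]<zr)]
    def pose(p): return Ro.from_euler('zy',[p[3],-p[4]])
    def f(x,D=D):
        p=p0.copy();p[free]=x
        return sdf(name,pose(p).inv().apply(D-p[:3]))*1000
    x=p0[free]
    for it in range(3):
        r=least_squares(f,x,loss='soft_l1',f_scale=1.5,x_scale=[[1e-3,1e-3,1e-3,1e-2,1e-2][i] for i in free],diff_step=1e-4 if 0 else None)
        x=r.x
    p=p0.copy();p[free]=x
    return p,np.median(np.abs(f(x))),len(D)
E
python3 - <<'E'
from fit import *
for cam in('top','side'):
    c=load(cam);W=cloud(c)
    print(cam,np.array(c['intrinsics'])[0])
    for n,p0,rad,zm,fr in [('lower_blue',(.445,.161,0,0,0),.075,-.01,[0,1,2,3]),('lower_red',(.445,-.155,0,.3,0),.075,-.01,[0,1,2,3]),('weight',(.445,-.15,.0335,0,0),.03,.036,[0,1,2]),
      ('upper_red',(.64,-.043,.04,0,.52),.055,.045,[0,1,2,3,4]),('upper_blue',(.64,.09,.04,0,.52),.055,.045,[0,1,2,3,4]),('upper_yellow',(.64,-.172,.04,0,.52),.055,.045,[0,1,2,3,4]),('tray',(.435,-.36,0,0.08,0),.11,-.01,[0,1,2,3])]:
        WW=W
        if n=='lower_red': # drop weight points
            WW=W.copy();WW[W[...,2]>.037]=np.nan
        p,e,k=fit(n,WW,p0,rad,fr,zm,.12)
        print(n,np.round(p,4),round(e,2),k)
W=cloud(load('side'))
w=W[~np.isnan(W[...,0])];m=(w[:,2]>.06)&(w[:,1]<-.15)&(w[:,0]>.15)&(w[:,0]<.65)
w=w[m]
for z in np.arange(.06,.7,.05):
    q=w[(w[:,2]>z)&(w[:,2]<z+.05)]
    if len(q):print(round(z,2),len(q),q.min(0).round(2),q.max(0).round(2))
E
```

```text
top [542.31872444   0.         270.4186955 ]
lower_blue [ 0.4443  0.1631  0.0025 -0.0192  0.    ] 2.21 1582
lower_red [ 0.4475 -0.1472  0.0022  0.3072  0.    ] 2.26 1327
weight [ 0.4465 -0.1488  0.0366  0.      0.    ] 1.87 234
upper_red [ 0.6502 -0.0413  0.0489  0.0139  0.4922] 3.06 730
upper_blue [ 0.6514  0.0923  0.0486 -0.006   0.4893] 2.89 732
upper_yellow [ 0.6486 -0.1744  0.0486 -0.0665  0.5026] 3.12 753
tray [ 0.4241 -0.3554  0.0026  0.0353  0.    ] 1.74 3458
side [510.68588019   0.         278.80430721]
lower_blue [ 0.4441  0.1604  0.0017 -0.0187  0.    ] 1.29 1132
lower_red [ 0.4475 -0.1502  0.0016  0.2796  0.    ] 1.08 1422
weight [ 0.4486 -0.1499  0.0359  0.      0.    ] 1.19 361
upper_red [ 0.6488 -0.0452  0.0475 -0.0472  0.5264] 1.81 742
upper_blue [0.6503 0.0911 0.0475 0.0242 0.534 ] 1.76 635
upper_yellow [ 0.6486 -0.176   0.0483 -0.0151  0.5332] 1.7 906
tray [ 0.4231 -0.3592  0.0018  0.0627  0.    ] 1.01 5180
0.06 3317 [ 0.44 -0.69  0.06] [ 0.65 -0.15  0.11]
0.11 7844 [ 0.49 -0.76  0.11] [ 0.65 -0.46  0.16]
0.16 2436 [ 0.55 -0.6   0.16] [ 0.65 -0.5   0.18]
0.21 8 [ 0.15 -0.65  0.24] [ 0.16 -0.65  0.24]
0.26 2 [ 0.2  -0.65  0.31] [ 0.2  -0.65  0.31]
0.31 487 [ 0.15 -0.72  0.31] [ 0.2  -0.65  0.36]
0.36 2598 [ 0.15 -0.71  0.36] [ 0.22 -0.59  0.41]
0.41 762 [ 0.2  -0.68  0.41] [ 0.26 -0.64  0.46]
0.46 146 [ 0.24 -0.66  0.46] [ 0.26 -0.64  0.47]
```

```bash
cat > plan.py <<'E'
import numpy as np,json,sys,os
from scipy.spatial.transform import Rotation as Ro
F='cmd.json'
def tool(yaw,tilt=0):
    """mould yaw, tilt = lean of mould z to its -x; tool rotation gripping it"""
    return Ro.from_euler('zy',[yaw,-tilt])*Ro.from_matrix(np.diag([-1.,1,-1]))
def load():
    if os.path.exists(F):
        d=json.load(open(F));return np.array(d['p']),Ro.from_quat(d['q'])
    return np.array([.229,.581,.223]),Ro.from_quat([.186829,.982392,0,0])
def store(p,R): json.dump({'p':list(p),'q':list(R.as_quat())},open(F,'w'))
def go(wps,mm=32,deg=5.5,settle=0):
    p,R=load();calls=0
    for pt,Rt in wps:
        pt=np.array(pt,float)
        d=pt-p;rv=(R.inv()*Rt).as_rotvec()
        n=max(1,int(np.ceil(max(np.linalg.norm(d)*1000/mm,np.degrees(np.linalg.norm(rv))/deg))))
        p0,R0=p,R
        ks=list(range(1,n+1))
        for i in range(0,n,5):
            ch=ks[i:i+5];rows=[]
            for k in ch:
                tp=p0+d*k/n;tR=R0*Ro.from_rotvec(rv*k/n)
                a=np.round(R.inv().apply(tp-p)*100,2);b=np.round((R.inv()*tR).as_rotvec(),3)
                rows.append({k:float(v) for k,v in zip(('tx','ty','tz','rx','ry','rz'),list(a)+list(b)) if v})
            p=p+R.apply(a)/100;R=R*Ro.from_rotvec(b)
            print(json.dumps(rows))
        print('-> ',p.round(4))
    store(p,R)
E
python3 - <<'E'
from plan import *
R=tool(0)
go([([.448,-.149,.20],R)],mm=38)
go([([.448,-.149,.053],R)],mm=30)
E
```

```text
[{"tx": -2.25, "ty": -2.85, "tz": 0.11, "rz": -0.018}, {"tx": -4.49, "ty": -5.7, "tz": 0.22, "rz": -0.036}, {"tx": -6.74, "ty": -8.55, "tz": 0.33, "rz": -0.054}, {"tx": -8.98, "ty": -11.4, "tz": 0.44, "rz": -0.072}, {"tx": -11.23, "ty": -14.25, "tz": 0.55, "rz": -0.089}]
[{"tx": -1.98, "ty": -3.04, "tz": 0.11, "rz": -0.018}, {"tx": -3.97, "ty": -6.08, "tz": 0.22, "rz": -0.036}, {"tx": -5.95, "ty": -9.12, "tz": 0.33, "rz": -0.054}, {"tx": -7.94, "ty": -12.16, "tz": 0.44, "rz": -0.072}, {"tx": -9.92, "ty": -15.2, "tz": 0.55, "rz": -0.09}]
[{"tx": -1.7, "ty": -3.2, "tz": 0.1, "rz": -0.018}, {"tx": -3.4, "ty": -6.41, "tz": 0.21, "rz": -0.036}, {"tx": -5.11, "ty": -9.61, "tz": 0.32, "rz": -0.054}, {"tx": -6.81, "ty": -12.82, "tz": 0.43, "rz": -0.072}, {"tx": -8.51, "ty": -16.02, "tz": 0.54, "rz": -0.089}]
[{"tx": -1.41, "ty": -3.35, "tz": 0.11, "rz": -0.018}, {"tx": -2.82, "ty": -6.69, "tz": 0.22, "rz": -0.036}, {"tx": -4.24, "ty": -10.04, "tz": 0.33, "rz": -0.054}, {"tx": -5.65, "ty": -13.38, "tz": 0.44, "rz": -0.072}, {"tx": -7.06, "ty": -16.72, "tz": 0.55, "rz": -0.09}]
[{"tx": -1.1, "ty": -3.46, "tz": 0.11, "rz": -0.018}]
->  [ 0.448 -0.149  0.2  ]
[{"tz": 2.94}, {"tz": 5.88}, {"tz": 8.82}, {"tz": 11.76}, {"tz": 14.7}]
->  [ 0.448 -0.149  0.053]
```

Run:
```python
from h import *
c=load('side')
a=cv2.resize(c['color'][235:310,225:325],None,fx=7,fy=7,interpolation=cv2.INTER_CUBIC);save(a,'wcrop')
W=cloud(load('top'))
# disc diameters from depth
for n,(x,y),z in (('onred',(.4476,-.1494),.0475),('s1',(.332,-.118),.014),('s2',(.314,-.207),.014)):
    w=W.reshape(-1,3);w=w[(np.hypot(w[:,0]-x,w[:,1]-y)<.045)&(abs(w[:,2]-z)<.006)]
    print(n,len(w),(w.max(0)-w.min(0)).round(3))
```

```text
onred 151 [0.061 0.062 0.012]
s1 119 [0.082 0.075 0.011]
s2 114 [0.081 0.084 0.011]
```

View pics/wcrop.png

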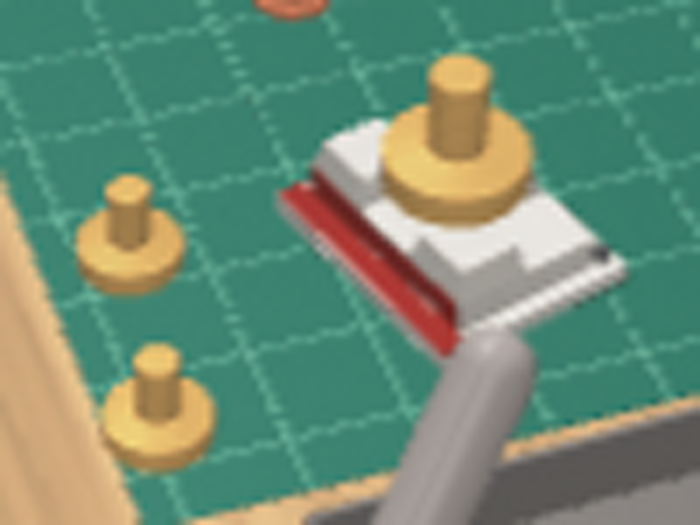

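The picture shows three brass weights, at side px (291,258), (244,269) and (247,293). The first is the largest, at about 61 mm across in depth, and stands on the white/red lower half, so it is the one meant. The turquoise half at top px (394,314) is a look-alike to leave alone.

Call:
send_rows([
  {"tx":-2.25,"ty":-2.85,"tz":0.11,"rz":-0.018},
  {"tx":-4.49,"ty":-5.7,"tz":0.22,"rz":-0.036},
  {"tx":-6.74,"ty":-8.55,"tz":0.33,"rz":-0.054},
  {"tx":-8.98,"ty":-11.4,"tz":0.44,"rz":-0.072},
  {"tx":-11.23,"ty":-14.25,"tz":0.55,"rz":-0.089},
], claw=6, squeeze=30)

```text
schema error: expected keys tx, ty, tz, rx, ry, rz
```

Call:
send_rows([
  {"tx":-1.98,"ty":-3.04,"tz":0.11,"rz":-0.018},
  {"tx":-3.97,"ty":-6.08,"tz":0.22,"rz":-0.036},
  {"tx":-5.95,"ty":-9.12,"tz":0.33,"rz":-0.054},
  {"tx":-7.94,"ty":-12.16,"tz":0.44,"rz":-0.072},
  {"tx":-9.92,"ty":-15.2,"tz":0.55,"rz":-0.09},
])

```text
schema error: expected keys tx, ty, tz, rx, ry, rz
```

Call:
send_rows([
  {"tx":-1.7,"ty":-3.2,"tz":0.1,"rz":-0.018},
  {"tx":-3.4,"ty":-6.41,"tz":0.21,"rz":-0.036},
  {"tx":-5.11,"ty":-9.61,"tz":0.32,"rz":-0.054},
  {"tx":-6.81,"ty":-12.82,"tz":0.43,"rz":-0.072},
  {"tx":-8.51,"ty":-16.02,"tz":0.54,"rz":-0.089},
])

```text
schema error: expected keys tx, ty, tz, rx, ry, rz
```

Call:
send_rows([
  {"tx":-1.41,"ty":-3.35,"tz":0.11,"rz":-0.018},
  {"tx":-2.82,"ty":-6.69,"tz":0.22,"rz":-0.036},
  {"tx":-4.24,"ty":-10.04,"tz":0.33,"rz":-0.054},
  {"tx":-5.65,"ty":-13.38,"tz":0.44,"rz":-0.072},
  {"tx":-7.06,"ty":-16.72,"tz":0.55,"rz":-0.09},
])

```text
schema error: expected keys tx, ty, tz, rx, ry, rz
```

Call:
send_rows([
  {"tx":-1.1,"ty":-3.46,"tz":0.11,"rz":-0.018},
  {"tx":-1.1,"ty":-3.46,"tz":0.11,"rz":-0.018},
  {"tx":-1.1,"ty":-3.46,"tz":0.11,"rz":-0.018},
])

```text
schema error: expected keys tx, ty, tz, rx, ry, rz
```

Call:
send_rows([
  {"tx":-2.25,"ty":-2.85,"tz":0.11,"rx":0,"ry":0,"rz":-0.018},
  {"tx":-4.49,"ty":-5.7,"tz":0.22,"rx":0,"ry":0,"rz":-0.036},
  {"tx":-6.74,"ty":-8.55,"tz":0.33,"rx":0,"ry":0,"rz":-0.054},
  {"tx":-8.98,"ty":-11.4,"tz":0.44,"rx":0,"ry":0,"rz":-0.072},
  {"tx":-11.23,"ty":-14.25,"tz":0.55,"rx":0,"ry":0,"rz":-0.089},
], claw=6, squeeze=30)

```text
time: 2.52
position: [0.2816, 0.4062, 0.2171]
tool_rot: [0.142, 0.99, 0.0, 0.0]
ft_force: [0.5, -0.7, -0.8]
grip_width: 0.0634
```

Call:
send_rows([
  {"tx":-1.98,"ty":-3.04,"tz":0.11,"rx":0,"ry":0,"rz":-0.018},
  {"tx":-3.97,"ty":-6.08,"tz":0.22,"rx":0,"ry":0,"rz":-0.036},
  {"tx":-5.95,"ty":-9.12,"tz":0.33,"rx":0,"ry":0,"rz":-0.054},
  {"tx":-7.94,"ty":-12.16,"tz":0.44,"rx":0,"ry":0,"rz":-0.072},
  {"tx":-9.92,"ty":-15.2,"tz":0.55,"rx":0,"ry":0,"rz":-0.09},
])

```text
time: 2.93
position: [0.334, 0.2323, 0.2118]
tool_rot: [0.098, 0.995, 0.0, 0.0]
ft_force: [1.2, 0.0, 0.1]
grip_width: 0.0605
```

Call:
send_rows([
  {"tx":-1.7,"ty":-3.2,"tz":0.1,"rx":0,"ry":0,"rz":-0.018},
  {"tx":-3.4,"ty":-6.41,"tz":0.21,"rx":0,"ry":0,"rz":-0.036},
  {"tx":-5.11,"ty":-9.61,"tz":0.32,"rx":0,"ry":0,"rz":-0.054},
  {"tx":-6.81,"ty":-12.82,"tz":0.43,"rx":0,"ry":0,"rz":-0.072},
  {"tx":-8.51,"ty":-16.02,"tz":0.54,"rx":0,"ry":0,"rz":-0.089},
])

```text
time: 3.35
position: [0.3862, 0.0582, 0.2065]
tool_rot: [0.054, 0.999, -0.0, 0.001]
ft_force: [0.6, 0.6, 0.2]
grip_width: 0.0601
```

Call:
send_rows([
  {"tx":-1.41,"ty":-3.35,"tz":0.11,"rx":0,"ry":0,"rz":-0.018},
  {"tx":-2.82,"ty":-6.69,"tz":0.22,"rx":0,"ry":0,"rz":-0.036},
  {"tx":-4.24,"ty":-10.04,"tz":0.33,"rx":0,"ry":0,"rz":-0.054},
  {"tx":-5.65,"ty":-13.38,"tz":0.44,"rx":0,"ry":0,"rz":-0.072},
  {"tx":-7.06,"ty":-16.72,"tz":0.55,"rx":0,"ry":0,"rz":-0.09},
])

```text
time: 3.77
position: [0.4383, -0.1159, 0.2008]
tool_rot: [0.009, 1.0, -0.0, 0.0]
ft_force: [0.3, 0.2, 0.7]
grip_width: 0.0597
```

Call:
send_rows([
  {"tx":-1.1,"ty":-3.46,"tz":0.11,"rx":0,"ry":0,"rz":-0.018},
  {"tx":-1.1,"ty":-3.46,"tz":0.11,"rx":0,"ry":0,"rz":-0.018},
  {"tx":-1.1,"ty":-3.46,"tz":0.11,"rx":0,"ry":0,"rz":-0.018},
])

```text
time: 4.02
position: [0.4491, -0.1506, 0.1995]
tool_rot: [0.002, 1.0, -0.0, 0.0]
ft_force: [-0.6, 0.4, -0.0]
grip_width: 0.0603
```

Call:
send_rows([
  {"tx":0,"ty":0,"tz":3,"rx":0,"ry":0,"rz":0},
  {"tx":0,"ty":0,"tz":6,"rx":0,"ry":0,"rz":0},
  {"tx":0,"ty":0,"tz":9,"rx":0,"ry":0,"rz":0},
  {"tx":0,"ty":0,"tz":12,"rx":0,"ry":0,"rz":0},
  {"tx":0,"ty":0,"tz":14.6,"rx":0,"ry":0,"rz":0},
])

```text
time: 4.43
position: [0.4474, -0.1467, 0.0524]
tool_rot: [-0.001, 1.0, 0.001, -0.001]
ft_force: [-0.1, -0.7, 0.4]
grip_width: 0.0598
```

Run:
```python
from h import *
for n in('top','side'):
    c=snap(n)
s=load('side');t=load('top')
a=cv2.resize(s['color'][180:320,220:360],(560,560),interpolation=cv2.INTER_CUBIC);save(a,'g1')
print(robot.get_obs()['position'],robot.get_obs()['ft_force'])
```

```text
[ 0.44532161 -0.14564023  0.05070932] [-0.1359645   0.54993539  0.0624472 ]
```

View pics/g1.png

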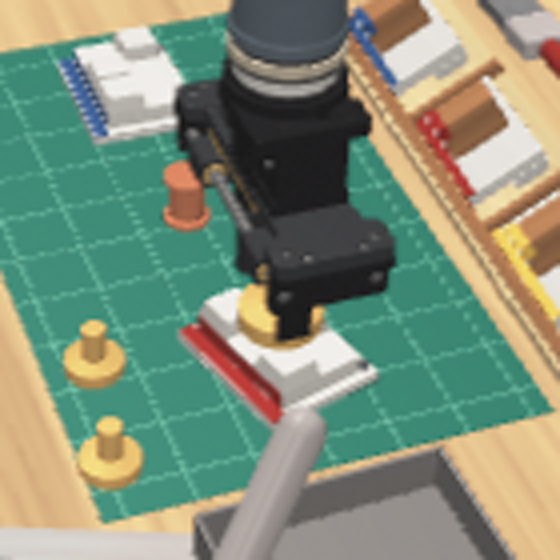

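Call:
send_rows([
  {"tx":0,"ty":0,"tz":0,"rx":0,"ry":0,"rz":0},
])

```text
time: 4.62
position: [0.4475, -0.1471, 0.0534]
tool_rot: [-0.001, 1.0, 0.001, -0.001]
ft_force: [0.9, -0.3, 0.1]
grip_width: 0.0599
```

Call:
send_rows([
  {"tx":0,"ty":0,"tz":0,"rx":0,"ry":0,"rz":0},
  {"tx":0,"ty":0,"tz":0,"rx":0,"ry":0,"rz":0},
])

```text
time: 4.78
position: [0.4494, -0.1488, 0.0553]
tool_rot: [-0.0, 1.0, -0.001, 0.001]
ft_force: [0.2, -0.2, 0.0]
grip_width: 0.0604
```

Run:
```python
from h import *
for i in range(2):
    robot.camera('side')
    o=robot.get_obs();print(o['position'],o['q'].round(4),o['tool_rot'].round(4),o['joint_velocities'].round(3))
```

```text
[ 0.44943147 -0.14893254  0.05530813] [-0.5566  0.6227  1.9466  0.      0.5687 -2.1281] [-3.0e-04  1.0e+00 -1.0e-03  1.5e-03] [-0.004  0.003  0.004 -0.    -0.004 -0.002]
[ 0.44931374 -0.14897019  0.05516743] [-0.5569  0.623   1.9467  0.      0.5685 -2.1281] [-2.0e-04  1.0e+00 -9.0e-04  1.4e-03] [-0.004  0.006  0.003 -0.001 -0.005 -0.002]
```

Call:
send_rows([
  {"tx":0,"ty":0,"tz":0,"rx":0,"ry":0,"rz":0},
  {"tx":0,"ty":0,"tz":0,"rx":0,"ry":0,"rz":0},
  {"tx":0,"ty":0,"tz":0,"rx":0,"ry":0,"rz":0},
  {"tx":0,"ty":0,"tz":0,"rx":0,"ry":0,"rz":0},
  {"tx":0,"ty":0,"tz":0,"rx":0,"ry":0,"rz":0},
], claw=1.2, squeeze=35)

```text
time: 5.3
position: [0.4484, -0.1487, 0.0536]
tool_rot: [-0.0, 1.0, -0.0, 0.0]
ft_force: [0.4, -0.5, -0.4]
grip_width: 0.0344
```

Call:
send_rows([
  {"tx":0,"ty":0,"tz":0,"rx":0,"ry":0,"rz":0},
  {"tx":0,"ty":0,"tz":-1,"rx":0,"ry":0,"rz":0},
  {"tx":0,"ty":0,"tz":-2.5,"rx":0,"ry":0,"rz":0},
  {"tx":0,"ty":0,"tz":-4,"rx":0,"ry":0,"rz":0},
  {"tx":0,"ty":0,"tz":-5,"rx":0,"ry":0,"rz":0},
])

```text
time: 5.72
position: [0.4481, -0.1485, 0.104]
tool_rot: [-0.0, 1.0, 0.0, -0.0]
ft_force: [-0.7, -0.5, -3.3]
grip_width: 0.0214
```

```bash
python3 - <<'E'
from plan import *
R=tool(0)
store([.448,-.149,.104],R)
go([([.415,-.345,.104],R)],mm=26)
E
python3 - <<'E'
from fit import *
for n in('top','side'):
    c=snap(n)
    W=cloud(c)
o=robot.get_obs();print(o['position'],o['ft_force'],o['grip_width'])
s=load('side')
a=cv2.resize(s['color'][180:350,220:390],(560,560),interpolation=cv2.INTER_CUBIC);save(a,'g2')
E
```

```text
[{"tx": 0.41, "ty": -2.45}, {"tx": 0.83, "ty": -4.9}, {"tx": 1.24, "ty": -7.35}, {"tx": 1.65, "ty": -9.8}, {"tx": 2.06, "ty": -12.25}]
[{"tx": 0.41, "ty": -2.45}, {"tx": 0.83, "ty": -4.9}, {"tx": 1.24, "ty": -7.35}]
->  [ 0.415 -0.345  0.104]
[ 0.4489745  -0.1489503   0.10442905] [ 0.49514867 -0.96216485 -3.75758116] 0.021280861168355293
```

View pics/g2.png

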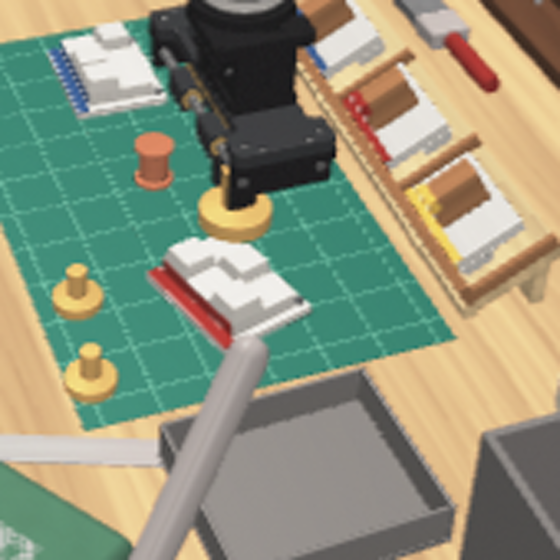

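Call:
send_rows([
  {"tx":0.41,"ty":-2.45,"tz":0,"rx":0,"ry":0,"rz":0},
  {"tx":0.83,"ty":-4.9,"tz":0,"rx":0,"ry":0,"rz":0},
  {"tx":1.24,"ty":-7.35,"tz":0,"rx":0,"ry":0,"rz":0},
  {"tx":1.65,"ty":-9.8,"tz":0,"rx":0,"ry":0,"rz":0},
  {"tx":2.06,"ty":-12.25,"tz":0,"rx":0,"ry":0,"rz":0},
])

```text
time: 6.23
position: [0.4268, -0.2715, 0.1023]
tool_rot: [-0.0, 1.0, 0.001, -0.001]
ft_force: [0.5, -0.6, -3.5]
grip_width: 0.0213
```

Call:
send_rows([
  {"tx":0.41,"ty":-2.45,"tz":0,"rx":0,"ry":0,"rz":0},
  {"tx":0.83,"ty":-4.9,"tz":0,"rx":0,"ry":0,"rz":0},
  {"tx":1.24,"ty":-7.35,"tz":0,"rx":0,"ry":0,"rz":0},
  {"tx":1.24,"ty":-7.35,"tz":0,"rx":0,"ry":0,"rz":0},
])

```text
time: 6.57
position: [0.4155, -0.3503, 0.1026]
tool_rot: [0.001, 1.0, -0.002, 0.001]
ft_force: [1.0, 0.5, -2.7]
grip_width: 0.021
```

Call:
send_rows([
  {"tx":0,"ty":0,"tz":2,"rx":0,"ry":0,"rz":0},
  {"tx":0,"ty":0,"tz":4,"rx":0,"ry":0,"rz":0},
  {"tx":0,"ty":0,"tz":5.5,"rx":0,"ry":0,"rz":0},
  {"tx":0,"ty":0,"tz":6.4,"rx":0,"ry":0,"rz":0},
  {"tx":0,"ty":0,"tz":6.4,"rx":0,"ry":0,"rz":0},
])

```text
time: 6.98
position: [0.414, -0.3426, 0.0368]
tool_rot: [-0.0, 1.0, 0.002, -0.002]
ft_force: [0.3, -0.2, -2.7]
grip_width: 0.0212
```

Run:
```python
from fit import *
c=snap('side')
W=cloud(c)
o=robot.get_obs();print(o['position'],o['ft_force'],o['grip_width'])
a=cv2.resize(c['color'][230:390,240:400],(560,560),interpolation=cv2.INTER_CUBIC);save(a,'g3')
```

```text
[ 0.41465767 -0.34342299  0.03803987] [-0.07952787 -0.03348478 -2.51756729] 0.020899686487520816
```

View pics/g3.png

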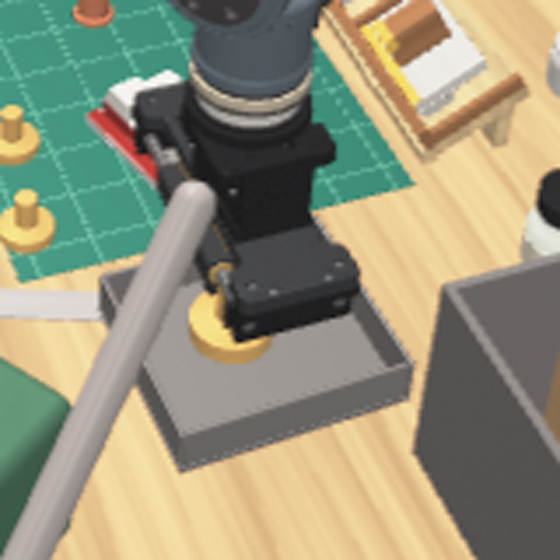

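Call:
send_rows([
  {"tx":0,"ty":0,"tz":0.3,"rx":0,"ry":0,"rz":0},
  {"tx":0,"ty":0,"tz":0.5,"rx":0,"ry":0,"rz":0},
  {"tx":0,"ty":0,"tz":0.5,"rx":0,"ry":0,"rz":0},
])

```text
time: 7.28
position: [0.4157, -0.3448, 0.0349]
tool_rot: [-0.0, 1.0, -0.0, 0.0]
ft_force: [0.3, -0.0, -3.4]
grip_width: 0.0212
```

Call:
send_rows([
  {"tx":0,"ty":0,"tz":0.3,"rx":0,"ry":0,"rz":0},
  {"tx":0,"ty":0,"tz":0.3,"rx":0,"ry":0,"rz":0},
])

```text
time: 7.45
position: [0.4155, -0.3447, 0.0317]
tool_rot: [-0.0, 1.0, -0.0, 0.0]
ft_force: [0.2, 0.1, -3.3]
grip_width: 0.021
```

Call:
send_rows([
  {"tx":0,"ty":0,"tz":0.2,"rx":0,"ry":0,"rz":0},
  {"tx":0,"ty":0,"tz":0.3,"rx":0,"ry":0,"rz":0},
])

```text
time: 7.62
position: [0.4156, -0.3453, 0.0304]
tool_rot: [-0.0, 1.0, -0.001, 0.0]
ft_force: [-3.5, 1.9, 20.2]
grip_width: 0.0211
```

Call:
send_rows([
  {"tx":0,"ty":0,"tz":-0.1,"rx":0,"ry":0,"rz":0},
  {"tx":0,"ty":0,"tz":-0.1,"rx":0,"ry":0,"rz":0},
])

```text
time: 7.78
position: [0.4157, -0.3452, 0.0306]
tool_rot: [-0.0, 1.0, -0.001, 0.0]
ft_force: [-1.1, 0.0, 5.5]
grip_width: 0.0213
```

Call:
send_rows([
  {"tx":0,"ty":0,"tz":0,"rx":0,"ry":0,"rz":0},
  {"tx":0,"ty":0,"tz":0,"rx":0,"ry":0,"rz":0},
  {"tx":0,"ty":0,"tz":0,"rx":0,"ry":0,"rz":0},
  {"tx":0,"ty":0,"tz":0,"rx":0,"ry":0,"rz":0},
  {"tx":0,"ty":0,"tz":0,"rx":0,"ry":0,"rz":0},
], claw=5)

```text
time: 8.2
position: [0.4154, -0.3446, 0.0293]
tool_rot: [-0.0, 1.0, 0.0, -0.0]
ft_force: [-0.6, -0.3, 0.5]
grip_width: 0.0455
```

Call:
send_rows([
  {"tx":0,"ty":0,"tz":-1,"rx":0,"ry":0,"rz":0},
  {"tx":0,"ty":0,"tz":-4,"rx":0,"ry":0,"rz":0},
  {"tx":0,"ty":0,"tz":-8,"rx":0,"ry":0,"rz":0},
  {"tx":0,"ty":0,"tz":-12,"rx":0,"ry":0,"rz":0},
  {"tx":0,"ty":0,"tz":-16,"rx":0,"ry":0,"rz":0},
])

```text
time: 8.62
position: [0.415, -0.3441, 0.1916]
tool_rot: [-0.0, 1.0, 0.0, -0.0]
ft_force: [-0.3, -0.6, -0.3]
grip_width: 0.0499
```

Run:
```python
from fit import *
for cam in('top','side'):
    c=snap(cam);W=cloud(c)
    for n,p0,rad,zm,fr in [('weight',(.415,-.345,.004,0,0),.026,.01,[0,1,2]),('lower_red',(.4475,-.149,0,.29,0),.075,-.01,[0,1,2,3]),('lower_red',(.4475,-.149,0,.29,0),.04,.014,[0,1,2,3]),('lower_blue',(.445,.161,0,0,0),.04,.014,[0,1,2,3])]:
        p,e,k=fit(n,W,p0,rad,fr,zm,.07)
        print(cam,n,np.round(p,4),round(e,2),k)
    a=c['color'][130:390,190:430] if cam=='top' else c['color'][160:390,190:400];save(cv2.resize(a,None,fx=2.4,fy=2.4,interpolation=cv2.INTER_CUBIC),'p4'+cam)
o=robot.get_obs();print(o['position'],o['time'],o['ft_force'])
```

```text
top weight [ 0.415 -0.345  0.004  0.     0.   ] nan 0
top lower_red [ 4.359e-01 -1.751e-01  1.000e-04  4.263e-01  0.000e+00] 1.77 62
top lower_red [ 0.4475 -0.149   0.      0.29    0.    ] nan 0
top lower_blue [0.444  0.1628 0.0029 0.0244 0.    ] 2.1 411
side weight [ 0.4176 -0.3463  0.0064  0.      0.    ] 1.07 363
side lower_red [ 0.4475 -0.1497  0.0017  0.2806  0.    ] 1.14 1624
side lower_red [ 0.4474 -0.1506  0.0012  0.2581  0.    ] 1.1 467
side lower_blue [ 0.4442  0.1607  0.0015 -0.0496  0.    ] 1.25 285
[ 0.41851399 -0.34820481  0.19682838] 8.7167 [ 0.63740944  0.45175648 -0.71885449]
  return _methods._mean(a, axis=axis, dtype=dtype,
  ret = ret.dtype.type(ret / rcount)
```

View pics/p4top.png

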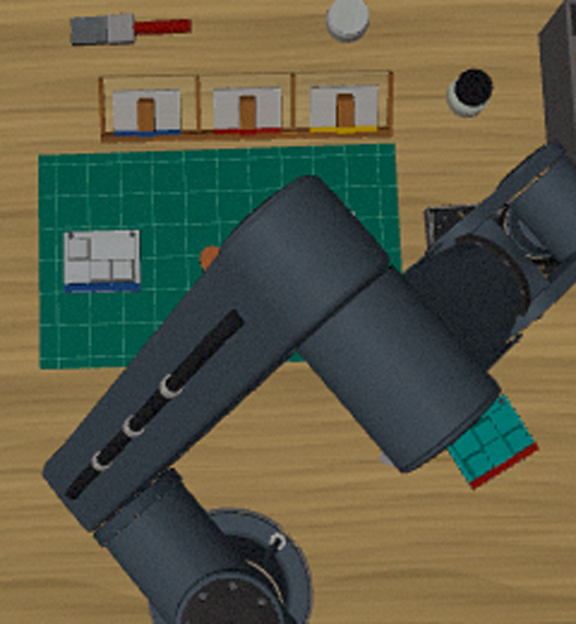

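View pics/p4side.png

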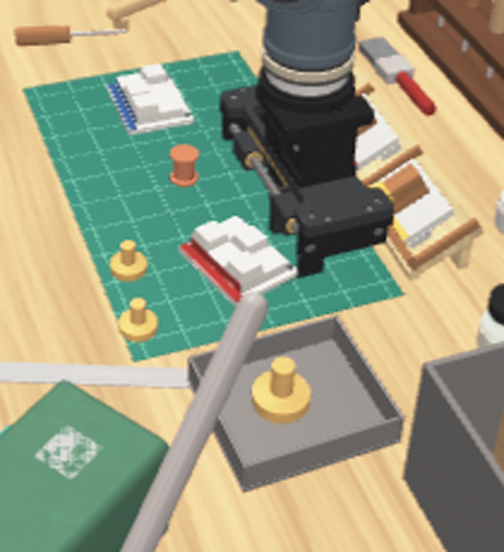

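```bash
cat >> plan.py <<'E'
import builtins
def fmt():
    pass
E
sed -i 's/ if v})/})/' plan.py
python3 - <<'E'
from plan import *
store([.415,-.345,.195],tool(0))
# cmd: .104-.064-.005-.003-.003+.001 then +.16
store([.415,-.345,.104-.064-.005-.003-.003+.001+.16],tool(0))
o=np.array([.6495,-.0432,.046]);Rm=Ro.from_euler('zy',[-.008,-.5236]);z=Rm.apply([0,0,1])
R=tool(-.008,.5236)
go([(o+.175*z,R)],mm=38,deg=6.5)
go([(o+.085*z,R)],mm=25)
go([(o+.029*z,R)],mm=20)
E
```

```text
[{"tx": -1.63, "ty": 3.35, "tz": -0.08, "rx": -0.0, "ry": -0.058, "rz": 0.001}, {"tx": -3.27, "ty": 6.71, "tz": -0.17, "rx": -0.0, "ry": -0.116, "rz": 0.002}, {"tx": -4.9, "ty": 10.06, "tz": -0.25, "rx": -0.001, "ry": -0.175, "rz": 0.003}, {"tx": -6.53, "ty": 13.41, "tz": -0.34, "rx": -0.001, "ry": -0.233, "rz": 0.003}, {"tx": -8.17, "ty": 16.77, "tz": -0.42, "rx": -0.001, "ry": -0.291, "rz": 0.004}]
[{"tx": -1.57, "ty": 3.36, "tz": 0.39, "rx": -0.0, "ry": -0.058, "rz": 0.001}, {"tx": -3.15, "ty": 6.72, "tz": 0.78, "rx": -0.001, "ry": -0.116, "rz": 0.002}, {"tx": -4.72, "ty": 10.08, "tz": 1.17, "rx": -0.001, "ry": -0.174, "rz": 0.003}, {"tx": -6.3, "ty": 13.44, "tz": 1.56, "rx": -0.001, "ry": -0.233, "rz": 0.004}]
->  [ 0.562  -0.0432  0.1975]
[{"tx": 0.0, "ty": -0.0, "tz": 2.25, "rx": -0.0, "ry": 0.0, "rz": -0.0}, {"tx": 0.0, "ty": -0.0, "tz": 4.5, "rx": -0.0, "ry": 0.0, "rz": -0.0}, {"tx": 0.0, "ty": -0.0, "tz": 6.75, "rx": -0.0, "ry": 0.0, "rz": -0.0}, {"tx": 0.01, "ty": -0.0, "tz": 9.0, "rx": -0.0, "ry": 0.0, "rz": -0.0}]
->  [ 0.607  -0.0432  0.1196]
[{"tx": -0.0, "ty": -0.0, "tz": 1.87, "rx": -0.0, "ry": 0.0, "rz": -0.0}, {"tx": -0.0, "ty": -0.0, "tz": 3.73, "rx": -0.0, "ry": 0.0, "rz": -0.0}, {"tx": -0.0, "ty": -0.0, "tz": 5.6, "rx": -0.0, "ry": 0.0, "rz": -0.0}]
->  [ 0.635  -0.0432  0.0711]
```

Call:
send_rows([
  {"tx":-1.63,"ty":3.35,"tz":-0.08,"rx":0,"ry":-0.058,"rz":0.001},
  {"tx":-3.27,"ty":6.71,"tz":-0.17,"rx":0,"ry":-0.116,"rz":0.002},
  {"tx":-4.9,"ty":10.06,"tz":-0.25,"rx":-0.001,"ry":-0.175,"rz":0.003},
  {"tx":-6.53,"ty":13.41,"tz":-0.34,"rx":-0.001,"ry":-0.233,"rz":0.003},
  {"tx":-8.17,"ty":16.77,"tz":-0.42,"rx":-0.001,"ry":-0.291,"rz":0.004},
])

```text
time: 9.13
position: [0.4972, -0.1754, 0.1941]
tool_rot: [0.002, 0.989, 0.001, 0.146]
ft_force: [1.0, -0.2, 0.6]
grip_width: 0.0503
```

Call:
send_rows([
  {"tx":-1.57,"ty":3.36,"tz":0.39,"rx":0,"ry":-0.058,"rz":0.001},
  {"tx":-3.15,"ty":6.72,"tz":0.78,"rx":-0.001,"ry":-0.116,"rz":0.002},
  {"tx":-4.72,"ty":10.08,"tz":1.17,"rx":-0.001,"ry":-0.174,"rz":0.003},
  {"tx":-6.3,"ty":13.44,"tz":1.56,"rx":-0.001,"ry":-0.233,"rz":0.004},
  {"tx":-6.3,"ty":13.44,"tz":1.56,"rx":-0.001,"ry":-0.233,"rz":0.004},
])

```text
time: 9.55
position: [0.56, -0.0361, 0.1956]
tool_rot: [0.001, 0.966, 0.004, 0.257]
ft_force: [-0.4, -0.1, -0.1]
grip_width: 0.05
```

Call:
send_rows([
  {"tx":0,"ty":0,"tz":2,"rx":0,"ry":0,"rz":0},
  {"tx":0,"ty":0,"tz":4,"rx":0,"ry":0,"rz":0},
  {"tx":0,"ty":0,"tz":6,"rx":0,"ry":0,"rz":0},
  {"tx":0,"ty":0,"tz":9,"rx":0,"ry":0,"rz":0},
  {"tx":0,"ty":0,"tz":9,"rx":0,"ry":0,"rz":0},
])

```text
time: 9.97
position: [0.6081, -0.043, 0.1151]
tool_rot: [0.007, 0.967, 0.003, 0.256]
ft_force: [0.3, -0.8, 0.3]
grip_width: 0.0499
```

Run:
```python
from fit import *
c=snap('side')
o=robot.get_obs();print(o['time'],o['position'],o['ft_force'],o['q'].round(2))
print(Ro.from_quat(o['tool_rot']).as_matrix().round(3))
a=c['color'][130:290,260:420];save(cv2.resize(a,(576,576),interpolation=cv2.INTER_CUBIC),'p5')
```

```text
10.0167 [ 0.60732799 -0.04269997  0.1168591 ] [-0.83597961  0.40907781  1.04471307] [-0.34  0.57  1.97  1.    0.2  -2.85]
[[-0.868  0.006  0.496]
 [ 0.007  1.     0.001]
 [-0.496  0.005 -0.868]]
```

View pics/p5.png

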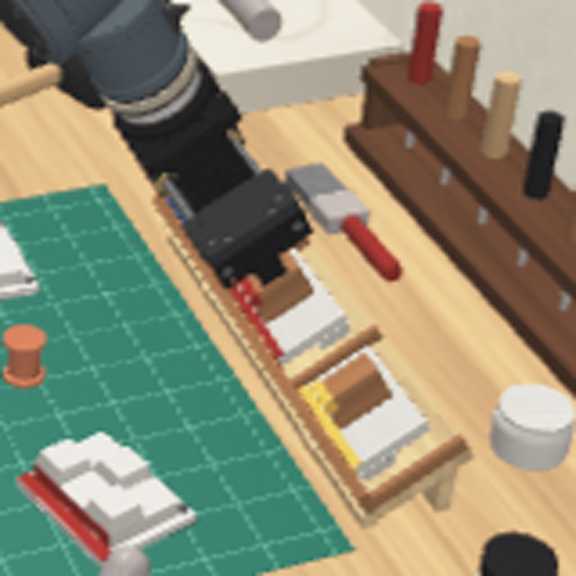

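The wrist joint is at its limit (q6 = -2.85). A half turn about the tool axis gives the same grasp with q6 near +0.3, so I'll make that turn here, clear of the bars.

Call:
send_rows([
  {"tx":0,"ty":0,"tz":-1,"rx":0,"ry":0,"rz":0.12},
  {"tx":0,"ty":0,"tz":-2,"rx":0,"ry":0,"rz":0.24},
  {"tx":0,"ty":0,"tz":-2,"rx":0,"ry":0,"rz":0.36},
  {"tx":0,"ty":0,"tz":-2,"rx":0,"ry":0,"rz":0.48},
  {"tx":0,"ty":0,"tz":-2,"rx":0,"ry":0,"rz":0.6},
])

```text
time: 10.43
position: [0.5972, -0.043, 0.1388]
tool_rot: [0.29, 0.921, 0.077, 0.248]
ft_force: [-0.0, 0.5, 0.3]
grip_width: 0.0499
```

Call:
send_rows([
  {"tx":0,"ty":0,"tz":0,"rx":0,"ry":0,"rz":0.12},
  {"tx":0,"ty":0,"tz":0,"rx":0,"ry":0,"rz":0.24},
  {"tx":0,"ty":0,"tz":0,"rx":0,"ry":0,"rz":0.36},
  {"tx":0,"ty":0,"tz":0,"rx":0,"ry":0,"rz":0.48},
  {"tx":0,"ty":0,"tz":0,"rx":0,"ry":0,"rz":0.6},
])

```text
time: 10.85
position: [0.5972, -0.043, 0.1387]
tool_rot: [0.549, 0.794, 0.147, 0.214]
ft_force: [-1.1, -0.2, -0.2]
grip_width: 0.0502
```

Call:
send_rows([
  {"tx":0,"ty":0,"tz":0,"rx":0,"ry":0,"rz":0.12},
  {"tx":0,"ty":0,"tz":0,"rx":0,"ry":0,"rz":0.24},
  {"tx":0,"ty":0,"tz":0,"rx":0,"ry":0,"rz":0.36},
  {"tx":0,"ty":0,"tz":0,"rx":0,"ry":0,"rz":0.48},
  {"tx":0,"ty":0,"tz":0,"rx":0,"ry":0,"rz":0.6},
])

```text
time: 11.27
position: [0.5972, -0.043, 0.1386]
tool_rot: [0.759, 0.597, 0.204, 0.16]
ft_force: [0.9, -0.8, -0.3]
grip_width: 0.0497
```

Call:
send_rows([
  {"tx":0,"ty":0,"tz":0,"rx":0,"ry":0,"rz":0.12},
  {"tx":0,"ty":0,"tz":0,"rx":0,"ry":0,"rz":0.24},
  {"tx":0,"ty":0,"tz":0,"rx":0,"ry":0,"rz":0.36},
  {"tx":0,"ty":0,"tz":0,"rx":0,"ry":0,"rz":0.48},
  {"tx":0,"ty":0,"tz":0,"rx":0,"ry":0,"rz":0.6},
])

```text
time: 11.68
position: [0.5972, -0.043, 0.1386]
tool_rot: [0.902, 0.346, 0.242, 0.093]
ft_force: [0.3, 0.3, -0.5]
grip_width: 0.0499
```

Call:
send_rows([
  {"tx":0,"ty":0,"tz":0,"rx":0,"ry":0,"rz":0.12},
  {"tx":0,"ty":0,"tz":0,"rx":0,"ry":0,"rz":0.24},
  {"tx":0,"ty":0,"tz":0,"rx":0,"ry":0,"rz":0.36},
  {"tx":0,"ty":0,"tz":0,"rx":0,"ry":0,"rz":0.48},
  {"tx":0,"ty":0,"tz":0,"rx":0,"ry":0,"rz":0.6},
])

```text
time: 12.1
position: [0.5972, -0.043, 0.1387]
tool_rot: [0.964, 0.064, 0.259, 0.017]
ft_force: [-0.1, 0.2, 0.4]
grip_width: 0.05
```

Call:
send_rows([
  {"tx":0,"ty":0,"tz":0,"rx":0,"ry":0,"rz":0.12},
  {"tx":0,"ty":0,"tz":0,"rx":0,"ry":0,"rz":0.14},
  {"tx":0,"ty":0,"tz":0,"rx":0,"ry":0,"rz":0.14},
])

```text
time: 12.35
position: [0.5974, -0.043, 0.1382]
tool_rot: [0.966, -0.001, 0.259, 0.0]
ft_force: [0.2, 0.1, 0.2]
grip_width: 0.0502
```

Run:
```python
from fit import *
for i in range(3):
    robot.camera('side')
    o=robot.get_obs();print(o['time'],o['position'],o['ft_force'],o['q'].round(3),o['joint_velocities'].round(3))
    print(Ro.from_quat(o['tool_rot']).as_matrix().round(3).tolist())
```

```text
12.4 [ 0.59749803 -0.04285784  0.13798802] [ 0.01782682 -1.08454592 -0.02894246] [-0.347  0.518  1.986  0.892  0.22   0.39 ] [ 0.002  0.01  -0.003  0.009 -0.004  0.003]
[[0.866, -0.002, 0.501], [-0.002, -1.0, -0.001], [0.501, -0.0, -0.866]]
12.45 [ 0.59754379 -0.04281753  0.13774319] [ 0.41028298  0.67973167 -0.41009907] [-0.347  0.518  1.986  0.892  0.22   0.39 ] [ 0.003  0.01  -0.003  0.005 -0.001  0.011]
[[0.866, -0.003, 0.5], [-0.003, -1.0, -0.0], [0.5, -0.001, -0.866]]
12.5 [ 0.59758031 -0.04279006  0.13752325] [-0.05137888 -0.36255682  0.72602946] [-0.347  0.519  1.986  0.892  0.22   0.391] [ 0.003  0.009 -0.003  0.006 -0.003  0.011]
[[0.866, -0.003, 0.5], [-0.003, -1.0, -0.0], [0.5, -0.001, -0.866]]
```

Call:
send_rows([
  {"tx":0,"ty":0,"tz":2.5,"rx":0,"ry":0,"rz":0},
  {"tx":0,"ty":0,"tz":4.5,"rx":0,"ry":0,"rz":0},
  {"tx":0,"ty":0,"tz":6.5,"rx":0,"ry":0,"rz":0},
  {"tx":0,"ty":0,"tz":7.6,"rx":0,"ry":0,"rz":0},
  {"tx":0,"ty":0,"tz":7.6,"rx":0,"ry":0,"rz":0},
])

```text
time: 12.92
position: [0.6359, -0.0426, 0.069]
tool_rot: [0.966, -0.003, 0.258, -0.001]
ft_force: [-0.2, 0.1, -0.5]
grip_width: 0.0502
```

Run:
```python
from fit import *
c=snap('side')
o=robot.get_obs();print(o['time'],o['position'],o['ft_force'],o['q'].round(2))
print(Ro.from_quat(o['tool_rot']).as_matrix().round(3).tolist())
a=c['color'][150:270,280:400];save(cv2.resize(a,(576,576),interpolation=cv2.INTER_CUBIC),'p6')
```

```text
12.9667 [ 0.635487   -0.04251676  0.06995715] [-0.07345944 -0.6762406  -0.30614076] [-0.32  0.68  1.92  1.36  0.16 -0.06]
[[0.867, -0.004, 0.498], [-0.005, -1.0, 0.0], [0.498, -0.003, -0.867]]
```

View pics/p6.png

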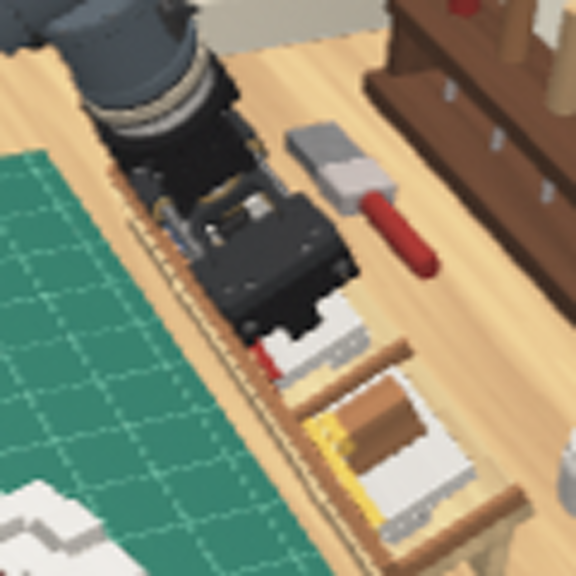

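Call:
send_rows([
  {"tx":0,"ty":0,"tz":0,"rx":0,"ry":0,"rz":0},
  {"tx":0,"ty":0,"tz":0,"rx":0,"ry":0,"rz":0},
  {"tx":0,"ty":0,"tz":0,"rx":0,"ry":0,"rz":0},
  {"tx":0,"ty":0,"tz":0,"rx":0,"ry":0,"rz":0},
  {"tx":0,"ty":0,"tz":0,"rx":0,"ry":0,"rz":0},
], claw=1.2, squeeze=40)

```text
time: 13.38
position: [0.6357, -0.0429, 0.0718]
tool_rot: [0.966, -0.003, 0.259, -0.0]
ft_force: [-1.8, -2.0, 1.0]
grip_width: 0.0243
```

Call:
send_rows([
  {"tx":0,"ty":0,"tz":0,"rx":0,"ry":0,"rz":0},
  {"tx":0,"ty":0,"tz":0,"rx":0,"ry":0,"rz":0},
  {"tx":0,"ty":0,"tz":0,"rx":0,"ry":0,"rz":0},
  {"tx":0,"ty":0,"tz":0,"rx":0,"ry":0,"rz":0},
])

```text
time: 13.72
position: [0.6357, -0.0433, 0.0717]
tool_rot: [0.966, -0.003, 0.259, 0.0]
ft_force: [-3.6, -1.7, 5.7]
grip_width: 0.0218
```

Call:
send_rows([
  {"tx":0,"ty":0,"tz":-1,"rx":0,"ry":0,"rz":0},
  {"tx":0,"ty":0,"tz":-2.5,"rx":0,"ry":0,"rz":0},
  {"tx":0,"ty":0,"tz":-4.5,"rx":0,"ry":0,"rz":0},
  {"tx":0,"ty":0,"tz":-6.5,"rx":0,"ry":0,"rz":0},
  {"tx":0,"ty":0,"tz":-8.5,"rx":0,"ry":0,"rz":0},
])

```text
time: 14.13
position: [0.5917, -0.0418, 0.1441]
tool_rot: [0.966, -0.003, 0.257, -0.002]
ft_force: [0.3, 0.4, -1.8]
grip_width: 0.0217
```

Run:
```python
from fit import *
c=snap('side')
o=robot.get_obs();print(o['time'],o['position'],o['ft_force'],o['q'].round(2),o['grip_width'])
M=Ro.from_quat(o['tool_rot']).as_matrix();print(M.round(3).tolist())
a=c['color'][120:280,260:420];save(cv2.resize(a,(576,576),interpolation=cv2.INTER_CUBIC),'p7')
```

```text
14.1833 [ 0.59109916 -0.04164059  0.14691681] [-1.70701425  0.42512439 -1.78939649] [-0.35  0.49  1.99  0.84  0.23  0.44] 0.021683468871917334
[[0.866, -0.004, 0.499], [-0.006, -1.0, 0.001], [0.499, -0.004, -0.866]]
```

View pics/p7.png

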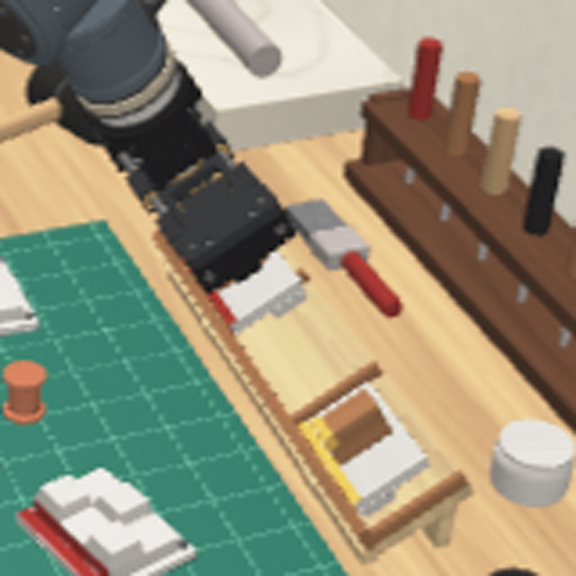

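```bash
cat >> plan.py <<'E'
def tool2(yaw,tilt=0):
    return Ro.from_euler('zy',[yaw,-tilt])*Ro.from_matrix(np.diag([1.,-1,-1]))
E
python3 - <<'E'
from plan import *
store([.5925,-.0432,.1447],tool2(-.005,.5236))
go([([.58,-.05,.17],tool2(-.005,.5236))])
go([([.4475,-.149,.15],tool2(.29))],mm=28,deg=5)
go([([.4475,-.149,.096],tool2(.29))],mm=20,deg=5)
E
```

```text
[{"tx": 0.19, "ty": 0.68, "tz": -2.82, "rx": 0.0, "ry": 0.0, "rz": 0.0}]
->  [ 0.58   -0.05    0.1701]
[{"tx": -1.78, "ty": 1.42, "tz": -0.7, "rx": 0.011, "ry": -0.074, "rz": -0.041}, {"tx": -3.55, "ty": 2.85, "tz": -1.4, "rx": 0.021, "ry": -0.149, "rz": -0.082}, {"tx": -5.33, "ty": 4.27, "tz": -2.1, "rx": 0.032, "ry": -0.223, "rz": -0.124}, {"tx": -7.1, "ty": 5.69, "tz": -2.79, "rx": 0.043, "ry": -0.297, "rz": -0.165}, {"tx": -8.88, "ty": 7.12, "tz": -3.49, "rx": 0.053, "ry": -0.372, "rz": -0.206}]
[{"tx": -2.16, "ty": 0.99, "tz": -0.02, "rx": 0.011, "ry": -0.074, "rz": -0.041}, {"tx": -4.33, "ty": 1.98, "tz": -0.04, "rx": 0.022, "ry": -0.148, "rz": -0.082}]
->  [ 0.4475 -0.149   0.15  ]
[{"tx": 0.0, "ty": 0.0, "tz": 1.8, "rx": -0.0, "ry": -0.0, "rz": -0.0}, {"tx": 0.0, "ty": 0.0, "tz": 3.6, "rx": -0.0, "ry": -0.0, "rz": -0.0}, {"tx": 0.0, "ty": 0.0, "tz": 5.4, "rx": -0.0, "ry": -0.0, "rz": -0.0}]
->  [ 0.4475 -0.149   0.096 ]
```

Call:
send_rows([
  {"tx":0.1,"ty":0.4,"tz":-1.4,"rx":0,"ry":0,"rz":0},
  {"tx":0.19,"ty":0.68,"tz":-2.82,"rx":0,"ry":0,"rz":0},
])

```text
time: 14.35
position: [0.5798, -0.0488, 0.1692]
tool_rot: [0.966, -0.003, 0.257, -0.002]
ft_force: [0.0, 0.0, -2.3]
grip_width: 0.0218
```

Call:
send_rows([
  {"tx":-1.78,"ty":1.42,"tz":-0.7,"rx":0.011,"ry":-0.074,"rz":-0.041},
  {"tx":-3.55,"ty":2.85,"tz":-1.4,"rx":0.021,"ry":-0.149,"rz":-0.082},
  {"tx":-5.33,"ty":4.27,"tz":-2.1,"rx":0.032,"ry":-0.223,"rz":-0.124},
  {"tx":-7.1,"ty":5.69,"tz":-2.79,"rx":0.043,"ry":-0.297,"rz":-0.165},
  {"tx":-8.88,"ty":7.12,"tz":-3.49,"rx":0.053,"ry":-0.372,"rz":-0.206},
])

```text
time: 14.77
position: [0.4848, -0.1204, 0.1551]
tool_rot: [0.992, 0.104, 0.072, -0.001]
ft_force: [0.4, 0.8, -3.6]
grip_width: 0.0215
```

Call:
send_rows([
  {"tx":-2.16,"ty":0.99,"tz":-0.02,"rx":0.011,"ry":-0.074,"rz":-0.041},
  {"tx":-4.33,"ty":1.98,"tz":-0.04,"rx":0.022,"ry":-0.148,"rz":-0.082},
  {"tx":-4.33,"ty":1.98,"tz":-0.04,"rx":0.022,"ry":-0.148,"rz":-0.082},
  {"tx":-4.33,"ty":1.98,"tz":-0.04,"rx":0.022,"ry":-0.148,"rz":-0.082},
])

```text
time: 15.1
position: [0.4484, -0.148, 0.1491]
tool_rot: [0.99, 0.143, 0.0, -0.002]
ft_force: [-0.0, 0.9, -1.7]
grip_width: 0.0211
```

Run:
```python
from fit import *
for i in range(2):
    c=snap('side')
    o=robot.get_obs();print(o['time'],o['position'],o['ft_force'],o['q'].round(2),o['grip_width'])
M=Ro.from_quat(o['tool_rot']).as_matrix();print(M.round(3).tolist())
a=c['color'][180:320,220:360];save(cv2.resize(a,(576,576),interpolation=cv2.INTER_CUBIC),'p8')
```

```text
15.15 [ 0.44828436 -0.14760043  0.14926052] [-0.43023272  0.82304033 -2.22271718] [-0.56  0.44  1.88  0.    0.82  0.72] 0.021773561842014455
15.2 [ 0.44817772 -0.14739491  0.14942982] [ 0.11287938 -0.4238165  -2.08482679] [-0.56  0.44  1.88  0.    0.82  0.72] 0.02174339349015368
[[0.959, 0.284, -0.0], [0.284, -0.959, 0.003], [0.001, -0.003, -1.0]]
```

View pics/p8.png

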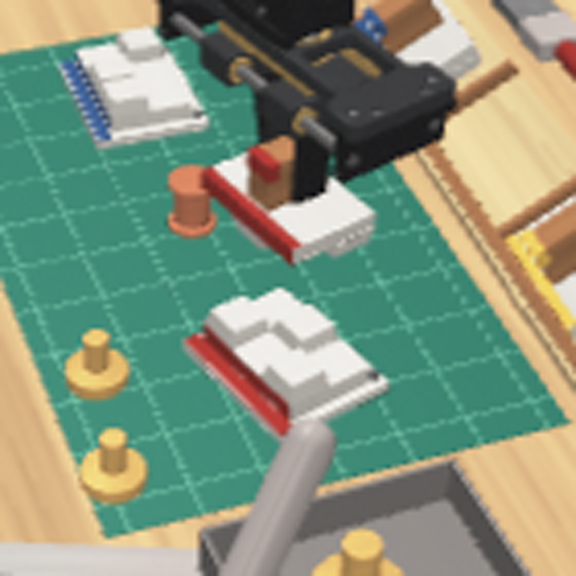

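Run:
```python
from fit import *
W=cloud(load('side'))
for zt in (.1455,.15,.16):
  for fr in ([0,1,2,3],[0,1,2,3,4]):
    p,e,k=fit('upper_red',W,(.448,-.1475,.121,.29,0),.056,fr,.118,zt)
    print(zt,np.round(p,4),round(e,2),k)
```

```text
0.1455 [ 0.4441 -0.1493  0.1205  0.2815  0.    ] 0.66 369
0.1455 [ 0.4442 -0.1493  0.1205  0.2815  0.0043] 0.65 369
0.15 [ 0.4439 -0.1495  0.1215  0.2824  0.    ] 0.89 537
0.15 [ 0.4438 -0.1494  0.1215  0.2831 -0.0055] 0.89 537
0.16 [ 0.4441 -0.1496  0.1216  0.2767  0.    ] 0.95 596
0.16 [ 0.444  -0.1496  0.1215  0.2798 -0.0068] 0.91 596
```

Call:
send_rows([
  {"tx":0.1,"ty":0.05,"tz":1.5,"rx":0,"ry":0,"rz":0},
  {"tx":0.3,"ty":0.05,"tz":3.5,"rx":0,"ry":0,"rz":0},
  {"tx":0.3,"ty":0.05,"tz":5.5,"rx":0,"ry":0,"rz":0},
  {"tx":0.3,"ty":0.05,"tz":7.2,"rx":0,"ry":0,"rz":0},
  {"tx":0.3,"ty":0.05,"tz":7.2,"rx":0,"ry":0,"rz":0},
])

```text
time: 15.62
position: [0.4494, -0.1459, 0.0755]
tool_rot: [0.99, 0.144, -0.002, -0.003]
ft_force: [-0.2, 0.6, -2.5]
grip_width: 0.0216
```

Run:
```python
from fit import *
for i in range(4): robot.camera('side')
t=snap('top')
c=snap('side')
o=robot.get_obs();print(o['time'],o['position'],o['ft_force'],o['q'].round(2))
W=cloud(c);p0=o['position']-[0,0,.028]
for zt in (.024,.029):
    p,e,k=fit('upper_red',W,(*p0,.29,0),.056,[0,1,2,3],p0[2],p0[2]+zt)
    print(zt,np.round(p,4),round(e,2),k)
a=c['color'][210:310,240:340];save(cv2.resize(a,(600,600),interpolation=cv2.INTER_CUBIC),'p9')
```

```text
15.9167 [ 0.45186547 -0.14805442  0.07903238] [ 0.40686683 -0.72592054 -2.44141196] [-0.55  0.58  1.93  0.    0.64  0.73]
0.024 [ 0.4478 -0.1491  0.05    0.2885  0.    ] 0.61 316
0.029 [ 0.4477 -0.1493  0.0513  0.2874  0.    ] 0.88 496
```

View pics/p9.png

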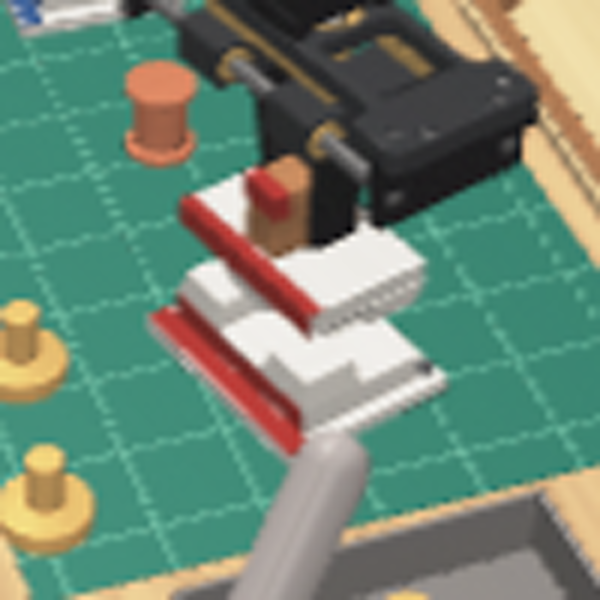

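Call:
send_rows([
  {"tx":0,"ty":0.05,"tz":0.7,"rx":0,"ry":0,"rz":0},
  {"tx":0,"ty":0.05,"tz":1.4,"rx":0,"ry":0,"rz":0},
  {"tx":0,"ty":0.05,"tz":1.4,"rx":0,"ry":0,"rz":0},
])

```text
time: 16.17
position: [0.4506, -0.148, 0.0631]
tool_rot: [0.99, 0.144, -0.001, -0.001]
ft_force: [-0.1, 0.0, -2.5]
grip_width: 0.0216
```

Call:
send_rows([
  {"tx":0,"ty":0,"tz":0.2,"rx":0,"ry":0,"rz":0},
  {"tx":0,"ty":0,"tz":0.4,"rx":0,"ry":0,"rz":0},
])

```text
time: 16.33
position: [0.4512, -0.1483, 0.0597]
tool_rot: [0.99, 0.144, -0.0, -0.001]
ft_force: [0.5, -0.6, -1.7]
grip_width: 0.0217
```

Call:
send_rows([
  {"tx":0,"ty":0,"tz":0.2,"rx":0,"ry":0,"rz":0},
  {"tx":0,"ty":0,"tz":0.4,"rx":0,"ry":0,"rz":0},
])

```text
time: 16.5
position: [0.4512, -0.1483, 0.0557]
tool_rot: [0.99, 0.144, -0.0, -0.001]
ft_force: [-0.5, -1.4, -2.6]
grip_width: 0.0216
```

Call:
send_rows([
  {"tx":0,"ty":0,"tz":0.15,"rx":0,"ry":0,"rz":0},
  {"tx":0,"ty":0,"tz":0.3,"rx":0,"ry":0,"rz":0},
])

```text
time: 16.67
position: [0.4512, -0.1483, 0.0528]
tool_rot: [0.99, 0.144, -0.0, -0.001]
ft_force: [0.0, -0.4, -2.0]
grip_width: 0.0217
```

Call:
send_rows([
  {"tx":0,"ty":0,"tz":0.1,"rx":0,"ry":0,"rz":0},
  {"tx":0,"ty":0,"tz":0.2,"rx":0,"ry":0,"rz":0},
])

```text
time: 16.83
position: [0.4512, -0.1483, 0.0512]
tool_rot: [0.99, 0.144, -0.0, -0.001]
ft_force: [-2.2, 0.7, 14.1]
grip_width: 0.0219
```

Call:
send_rows([
  {"tx":0,"ty":0,"tz":-0.03,"rx":0,"ry":0,"rz":0},
  {"tx":0,"ty":0,"tz":-0.03,"rx":0,"ry":0,"rz":0},
  {"tx":0,"ty":0,"tz":-0.03,"rx":0,"ry":0,"rz":0},
  {"tx":0,"ty":0,"tz":-0.03,"rx":0,"ry":0,"rz":0},
  {"tx":0,"ty":0,"tz":-0.03,"rx":0,"ry":0,"rz":0},
], claw=5)

```text
time: 17.25
position: [0.4512, -0.1483, 0.0513]
tool_rot: [0.99, 0.144, -0.0, -0.0]
ft_force: [-0.6, -0.0, 0.1]
grip_width: 0.0454
```

Call:
send_rows([
  {"tx":0,"ty":0,"tz":-1,"rx":0,"ry":0,"rz":0},
  {"tx":0,"ty":0,"tz":-4,"rx":0,"ry":0,"rz":0},
  {"tx":0,"ty":0,"tz":-8,"rx":0,"ry":0,"rz":0},
  {"tx":0,"ty":0,"tz":-11,"rx":0,"ry":0,"rz":0},
  {"tx":0,"ty":0,"tz":-14,"rx":0,"ry":0,"rz":0},
])

```text
time: 17.67
position: [0.4511, -0.1483, 0.1929]
tool_rot: [0.99, 0.144, -0.0, -0.0]
ft_force: [0.6, -0.0, -0.3]
grip_width: 0.0498
```

Run:
```python
from fit import *
c=snap('side')
o=robot.get_obs();print(o['time'],o['position'],o['ft_force'],o['q'].round(2))
W=cloud(c);p0=[.4475,-.149,.022]
for fr in([0,1,2,3],[0,1,2,3,4]):
    p,e,k=fit('upper_red',W,(*p0,.29,0),.058,fr,p0[2]+.013,.09)
    print(np.round(p,4),round(e,2),k)
for n,q in (('upper_blue',(.6508,.0917,.047,0,.52)),('upper_yellow',(.6486,-.1752,.047,0,.52))):
    p,e,k=fit(n,W,q,.055,[0,1,2,3,4],.045,.12);print(n,p.round(4),e)
a=c['color'][210:310,240:340];save(cv2.resize(a,(600,600),interpolation=cv2.INTER_CUBIC),'p10')
```

```text
17.7167 [ 0.45430631 -0.15001983  0.19799011] [2.2612603  0.02529273 2.42733725] [-0.55  0.36  1.83  0.    0.94  0.73]
[ 0.447  -0.1497  0.0233  0.2909  0.    ] 0.98 746
[ 0.4467 -0.1497  0.0234  0.2914 -0.0123] 1.0 746
upper_blue [ 0.66    0.0895  0.0524 -0.1766  0.3211] 2.537841738018832
upper_yellow [ 0.6495 -0.1762  0.0485 -0.0305  0.5098] 1.9372815205007434
```

View pics/p10.png

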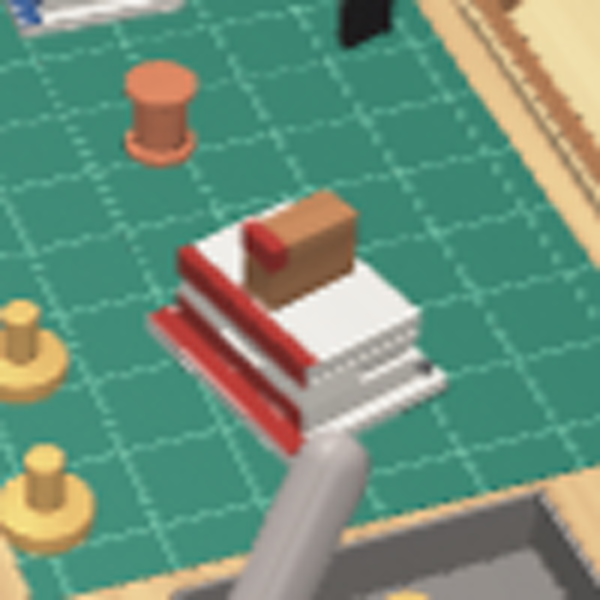

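Run:
```python
from plan import *
store([.4507,-.1491,.1913],tool2(.29))
o=np.array([.6486,.0917,.0448]);z=np.array([-.5,0,.866]);R=tool2(-.005,.5236)
go([(o+.175*z,R)],mm=36,deg=6)
go([(o+.095*z,R)],mm=25)
go([(o+.029*z,R)],mm=20)
```

```text
[{"tx": 2.18, "ty": -2.49, "tz": -0.06, "rx": -0.009, "ry": 0.065, "rz": 0.036}, {"tx": 4.37, "ty": -4.98, "tz": -0.13, "rx": -0.019, "ry": 0.13, "rz": 0.072}, {"tx": 6.55, "ty": -7.47, "tz": -0.19, "rx": -0.028, "ry": 0.195, "rz": 0.108}, {"tx": 8.73, "ty": -9.96, "tz": -0.25, "rx": -0.037, "ry": 0.26, "rz": 0.144}, {"tx": 10.92, "ty": -12.45, "tz": -0.32, "rx": -0.047, "ry": 0.325, "rz": 0.18}]
[{"tx": 1.63, "ty": -2.84, "tz": 0.44, "rx": -0.009, "ry": 0.065, "rz": 0.036}, {"tx": 3.27, "ty": -5.69, "tz": 0.88, "rx": -0.018, "ry": 0.13, "rz": 0.072}, {"tx": 4.9, "ty": -8.54, "tz": 1.32, "rx": -0.028, "ry": 0.195, "rz": 0.108}]
->  [0.5611 0.0917 0.1963]
[{"tx": 0.0, "ty": 0.0, "tz": 2.0, "rx": 0.0, "ry": 0.0, "rz": 0.0}, {"tx": 0.0, "ty": 0.0, "tz": 4.0, "rx": 0.0, "ry": 0.0, "rz": 0.0}, {"tx": 0.0, "ty": 0.0, "tz": 6.0, "rx": 0.0, "ry": 0.0, "rz": 0.0}, {"tx": 0.0, "ty": 0.0, "tz": 8.0, "rx": 0.0, "ry": 0.0, "rz": 0.0}]
->  [0.6011 0.0917 0.127 ]
[{"tx": 0.0, "ty": -0.0, "tz": 1.65, "rx": 0.0, "ry": 0.0, "rz": 0.0}, {"tx": 0.0, "ty": -0.0, "tz": 3.3, "rx": 0.0, "ry": 0.0, "rz": 0.0}, {"tx": 0.0, "ty": -0.0, "tz": 4.95, "rx": 0.0, "ry": 0.0, "rz": 0.0}, {"tx": 0.0, "ty": -0.0, "tz": 6.6, "rx": 0.0, "ry": 0.0, "rz": 0.0}]
->  [0.6341 0.0917 0.0699]
```

Call:
send_rows([
  {"tx":2.18,"ty":-2.49,"tz":-0.06,"rx":-0.009,"ry":0.065,"rz":0.036},
  {"tx":4.37,"ty":-4.98,"tz":-0.13,"rx":-0.019,"ry":0.13,"rz":0.072},
  {"tx":6.55,"ty":-7.47,"tz":-0.19,"rx":-0.028,"ry":0.195,"rz":0.108},
  {"tx":8.73,"ty":-9.96,"tz":-0.25,"rx":-0.037,"ry":0.26,"rz":0.144},
  {"tx":10.92,"ty":-12.45,"tz":-0.32,"rx":-0.047,"ry":0.325,"rz":0.18},
])

```text
time: 18.13
position: [0.5209, 0.003, 0.1949]
tool_rot: [0.985, 0.051, 0.165, -0.001]
ft_force: [0.5, 0.2, 0.4]
grip_width: 0.0501
```

Call:
send_rows([
  {"tx":1.63,"ty":-2.84,"tz":0.44,"rx":-0.009,"ry":0.065,"rz":0.036},
  {"tx":3.27,"ty":-5.69,"tz":0.88,"rx":-0.018,"ry":0.13,"rz":0.072},
  {"tx":4.9,"ty":-8.54,"tz":1.32,"rx":-0.028,"ry":0.195,"rz":0.108},
  {"tx":4.9,"ty":-8.54,"tz":1.32,"rx":-0.028,"ry":0.195,"rz":0.108},
  {"tx":4.9,"ty":-8.54,"tz":1.32,"rx":-0.028,"ry":0.195,"rz":0.108},
])

```text
time: 18.55
position: [0.5609, 0.0941, 0.1957]
tool_rot: [0.966, -0.001, 0.257, -0.001]
ft_force: [-1.3, 0.1, 0.0]
grip_width: 0.05
```

Call:
send_rows([
  {"tx":0,"ty":0,"tz":2,"rx":0,"ry":0,"rz":0},
  {"tx":0,"ty":0,"tz":4,"rx":0,"ry":0,"rz":0},
  {"tx":0,"ty":0,"tz":6,"rx":0,"ry":0,"rz":0},
  {"tx":0,"ty":0,"tz":8,"rx":0,"ry":0,"rz":0},
  {"tx":0,"ty":0,"tz":8,"rx":0,"ry":0,"rz":0},
])

```text
time: 18.97
position: [0.6027, 0.0902, 0.1244]
tool_rot: [0.966, -0.004, 0.257, -0.0]
ft_force: [0.1, 0.6, 0.1]
grip_width: 0.0499
```

Run:
```python
from fit import *
c=snap('side');t=snap('top')
o=robot.get_obs();print(o['time'],o['position'],o['ft_force'],o['q'].round(2))
print(Ro.from_quat(o['tool_rot']).as_matrix().round(3).tolist())
a=c['color'][120:260,250:390];save(cv2.resize(a,(560,560),interpolation=cv2.INTER_CUBIC),'p11')
```

```text
19.0667 [0.60177357 0.0908277  0.12665368] [-0.51494249  0.23668339  0.36363818] [-0.04  0.55  1.96  0.19  0.11  1.35]
[[0.867, -0.007, 0.498], [-0.008, -1.0, -0.001], [0.498, -0.003, -0.867]]
```

View pics/p11.png

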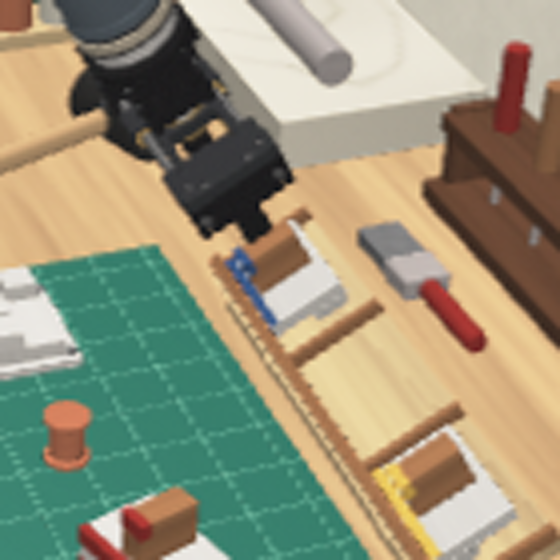

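Call:
send_rows([
  {"tx":0,"ty":0,"tz":2,"rx":0,"ry":0,"rz":0},
  {"tx":0,"ty":0,"tz":4,"rx":0,"ry":0,"rz":0},
  {"tx":0,"ty":0,"tz":5.5,"rx":0,"ry":0,"rz":0},
  {"tx":0,"ty":0,"tz":6.6,"rx":0,"ry":0,"rz":0},
  {"tx":0,"ty":0,"tz":6.6,"rx":0,"ry":0,"rz":0},
])

```text
time: 19.48
position: [0.6354, 0.0915, 0.07]
tool_rot: [0.966, -0.004, 0.259, -0.001]
ft_force: [0.2, 0.4, 0.1]
grip_width: 0.0504
```

Call:
send_rows([
  {"tx":0,"ty":0,"tz":0,"rx":0,"ry":0,"rz":0},
  {"tx":0,"ty":0,"tz":0,"rx":0,"ry":0,"rz":0},
])

```text
time: 19.65
position: [0.6348, 0.092, 0.0713]
tool_rot: [0.966, -0.003, 0.259, -0.001]
ft_force: [0.6, -0.2, -1.2]
grip_width: 0.05
```

Run:
```python
from fit import *
c=snap('side')
o=robot.get_obs();print(o['time'],o['position'],o['ft_force'],o['q'].round(2))
print(Ro.from_quat(o['tool_rot']).as_matrix().round(3).tolist())
a=c['color'][140:240,270:370];save(cv2.resize(a,(560,560),interpolation=cv2.INTER_CUBIC),'p12')
```

```text
19.7 [0.63482029 0.09206923 0.07133433] [ 0.29239795 -0.34396027 -0.14894004] [-0.04  0.68  1.91  0.72  0.03  0.83]
[[0.866, -0.005, 0.501], [-0.006, -1.0, -0.0], [0.501, -0.003, -0.866]]
```

View pics/p12.png

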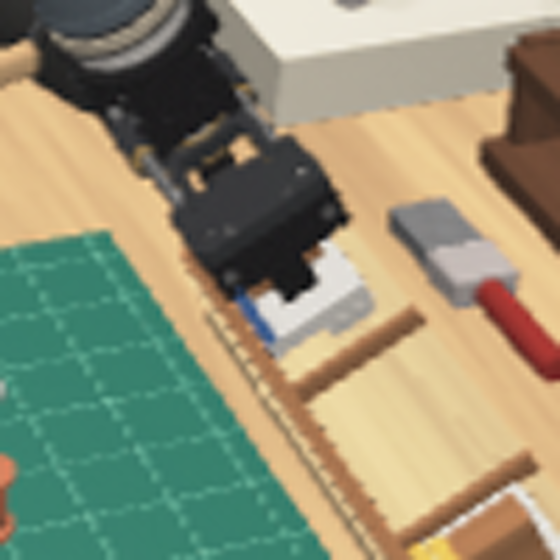

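Call:
send_rows([
  {"tx":0,"ty":0,"tz":0,"rx":0,"ry":0,"rz":0},
  {"tx":0,"ty":0,"tz":0,"rx":0,"ry":0,"rz":0},
  {"tx":0,"ty":0,"tz":0,"rx":0,"ry":0,"rz":0},
  {"tx":0,"ty":0,"tz":0,"rx":0,"ry":0,"rz":0},
  {"tx":0,"ty":0,"tz":0,"rx":0,"ry":0,"rz":0},
], claw=1.2, squeeze=40)

```text
time: 20.12
position: [0.6349, 0.0923, 0.0702]
tool_rot: [0.966, -0.003, 0.259, -0.001]
ft_force: [-0.3, 0.6, -0.2]
grip_width: 0.0244
```

Call:
send_rows([
  {"tx":0,"ty":0,"tz":0,"rx":0,"ry":0,"rz":0},
  {"tx":0,"ty":0,"tz":0,"rx":0,"ry":0,"rz":0},
  {"tx":0,"ty":0,"tz":0,"rx":0,"ry":0,"rz":0},
  {"tx":0,"ty":0,"tz":0,"rx":0,"ry":0,"rz":0},
])

```text
time: 20.45
position: [0.6348, 0.0922, 0.0701]
tool_rot: [0.966, -0.003, 0.259, -0.001]
ft_force: [-1.5, 0.2, 1.9]
grip_width: 0.0215
```

Call:
send_rows([
  {"tx":0,"ty":0,"tz":-1,"rx":0,"ry":0,"rz":0},
  {"tx":0,"ty":0,"tz":-2.5,"rx":0,"ry":0,"rz":0},
  {"tx":0,"ty":0,"tz":-4.5,"rx":0,"ry":0,"rz":0},
  {"tx":0,"ty":0,"tz":-6.5,"rx":0,"ry":0,"rz":0},
  {"tx":0,"ty":0,"tz":-8.5,"rx":0,"ry":0,"rz":0},
])

```text
time: 20.87
position: [0.5903, 0.0923, 0.1425]
tool_rot: [0.967, -0.003, 0.256, -0.001]
ft_force: [0.6, 0.2, -4.0]
grip_width: 0.0218
```

```bash
python3 - <<'E'
from fit import *
c=snap('side')
o=robot.get_obs();print(o['time'],o['position'],o['ft_force'],o['q'].round(2),o['grip_width'])
print(Ro.from_quat(o['tool_rot']).as_matrix().round(3).tolist())
a=c['color'][120:260,250:390];save(cv2.resize(a,(560,560),interpolation=cv2.INTER_CUBIC),'p13')
E
python3 - <<'E'
from plan import *
o=np.array([.6486,.0917,.0448]);z=np.array([-.5,0,.866]);R=tool2(-.005,.5236)
store(o+.114*z,R)
go([([.575,.10,.175],R)])
go([([.4442,.1617,.15],tool2(-.019))],mm=24,deg=4)
E
```

```text
20.9167 [0.5896531  0.09268005 0.14545416] [-1.92915016 -0.34390321 -1.53446868] [-0.04  0.5   1.98  0.15  0.14  1.39] 0.021920759949252865
[[0.867, -0.005, 0.498], [-0.006, -1.0, 0.0], [0.498, -0.003, -0.867]]
[{"tx": 0.07, "ty": -0.42, "tz": -1.78, "rx": 0.0, "ry": 0.0, "rz": 0.0}, {"tx": 0.13, "ty": -0.83, "tz": -3.56, "rx": 0.0, "ry": 0.0, "rz": 0.0}]
->  [0.575 0.1   0.175]
[{"tx": -1.58, "ty": -0.76, "tz": -0.55, "rx": -0.001, "ry": -0.065, "rz": 0.002}, {"tx": -3.15, "ty": -1.53, "tz": -1.09, "rx": -0.002, "ry": -0.131, "rz": 0.003}, {"tx": -4.73, "ty": -2.29, "tz": -1.64, "rx": -0.002, "ry": -0.196, "rz": 0.005}, {"tx": -6.3, "ty": -3.05, "tz": -2.19, "rx": -0.003, "ry": -0.262, "rz": 0.007}, {"tx": -7.88, "ty": -3.82, "tz": -2.73, "rx": -0.004, "ry": -0.327, "rz": 0.009}]
[{"tx": -1.67, "ty": -0.74, "tz": -0.02, "rx": -0.001, "ry": -0.066, "rz": 0.001}, {"tx": -3.35, "ty": -1.49, "tz": -0.03, "rx": -0.002, "ry": -0.131, "rz": 0.003}, {"tx": -5.02, "ty": -2.24, "tz": -0.04, "rx": -0.002, "ry": -0.197, "rz": 0.005}]
->  [0.4442 0.1617 0.15  ]
```

View pics/p13.png

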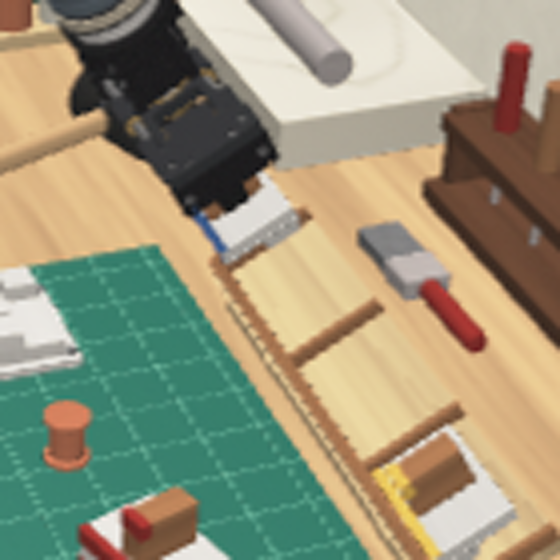

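The blue half is held, at about px (245,215) in the crop. Next I'll carry it over its lower half and level it.

Call:
send_rows([
  {"tx":0.07,"ty":-0.42,"tz":-1.78,"rx":0,"ry":0,"rz":0},
  {"tx":0.13,"ty":-0.83,"tz":-3.56,"rx":0,"ry":0,"rz":0},
])

```text
time: 21.08
position: [0.5744, 0.1004, 0.1738]
tool_rot: [0.967, -0.004, 0.256, -0.001]
ft_force: [0.1, 0.9, -3.6]
grip_width: 0.0213
```

Call:
send_rows([
  {"tx":-1.58,"ty":-0.76,"tz":-0.55,"rx":-0.001,"ry":-0.065,"rz":0.002},
  {"tx":-3.15,"ty":-1.53,"tz":-1.09,"rx":-0.002,"ry":-0.131,"rz":0.003},
  {"tx":-4.73,"ty":-2.29,"tz":-1.64,"rx":-0.002,"ry":-0.196,"rz":0.005},
  {"tx":-6.3,"ty":-3.05,"tz":-2.19,"rx":-0.003,"ry":-0.262,"rz":0.007},
  {"tx":-7.88,"ty":-3.82,"tz":-2.73,"rx":-0.004,"ry":-0.327,"rz":0.009},
])

```text
time: 21.5
position: [0.4929, 0.1397, 0.1587]
tool_rot: [0.995, -0.008, 0.095, -0.001]
ft_force: [0.5, -0.3, -4.0]
grip_width: 0.0217
```

Call:
send_rows([
  {"tx":-1.67,"ty":-0.74,"tz":-0.02,"rx":-0.001,"ry":-0.066,"rz":0.001},
  {"tx":-3.35,"ty":-1.49,"tz":-0.03,"rx":-0.002,"ry":-0.131,"rz":0.003},
  {"tx":-5.02,"ty":-2.24,"tz":-0.04,"rx":-0.002,"ry":-0.197,"rz":0.005},
  {"tx":-5.02,"ty":-2.24,"tz":-0.04,"rx":-0.002,"ry":-0.197,"rz":0.005},
])

```text
time: 21.83
position: [0.4435, 0.1635, 0.1487]
tool_rot: [1.0, -0.01, -0.003, -0.001]
ft_force: [-0.2, 0.2, -3.1]
grip_width: 0.0216
```

Call:
send_rows([
  {"tx":0,"ty":0,"tz":2,"rx":0,"ry":0,"rz":0},
  {"tx":0,"ty":0,"tz":4,"rx":0,"ry":0,"rz":0},
  {"tx":0,"ty":0,"tz":6,"rx":0,"ry":0,"rz":0},
  {"tx":0,"ty":0,"tz":7.2,"rx":0,"ry":0,"rz":0},
  {"tx":0,"ty":0,"tz":7.2,"rx":0,"ry":0,"rz":0},
])

```text
time: 22.25
position: [0.4441, 0.162, 0.0756]
tool_rot: [1.0, -0.01, -0.002, -0.0]
ft_force: [-0.3, 0.2, -2.8]
grip_width: 0.0213
```

Call:
send_rows([
  {"tx":0,"ty":0,"tz":0,"rx":0,"ry":0,"rz":0},
  {"tx":0,"ty":0,"tz":0,"rx":0,"ry":0,"rz":0},
  {"tx":0,"ty":0,"tz":0,"rx":0,"ry":0,"rz":0},
])

```text
time: 22.5
position: [0.4462, 0.1625, 0.079]
tool_rot: [1.0, -0.01, 0.001, -0.001]
ft_force: [0.2, -0.1, -3.9]
grip_width: 0.0219
```

Run:
```python
from fit import *
c=snap('side')
o=robot.get_obs();print(o['time'],o['position'],o['ft_force'],o['q'].round(2))
print(Ro.from_quat(o['tool_rot']).as_matrix().round(3).tolist())
W=cloud(c);p0=o['position']-[0,0,.028]
for zt in (.024,.029):
    p,e,k=fit('upper_blue',W,(*p0,-.02,0),.056,[0,1,2,3],p0[2],p0[2]+zt)
    print(zt,np.round(p,4),round(e,2),k)
a=c['color'][160:240,200:300];save(cv2.resize(a,(700,560),interpolation=cv2.INTER_CUBIC),'p14')
```

```text
22.55 [0.44614766 0.16257802 0.0790843 ] [ 0.32675078 -0.35198624 -3.54064194] [0.11 0.58 1.93 0.   0.63 1.7 ]
[[1.0, -0.021, 0.002], [-0.021, -1.0, 0.001], [0.002, -0.001, -1.0]]
0.024 [ 0.4454  0.1615  0.0499 -0.0258  0.    ] 0.72 222
0.029 [ 0.4452  0.1612  0.051  -0.0293  0.    ] 1.02 311
```

View pics/p14.png

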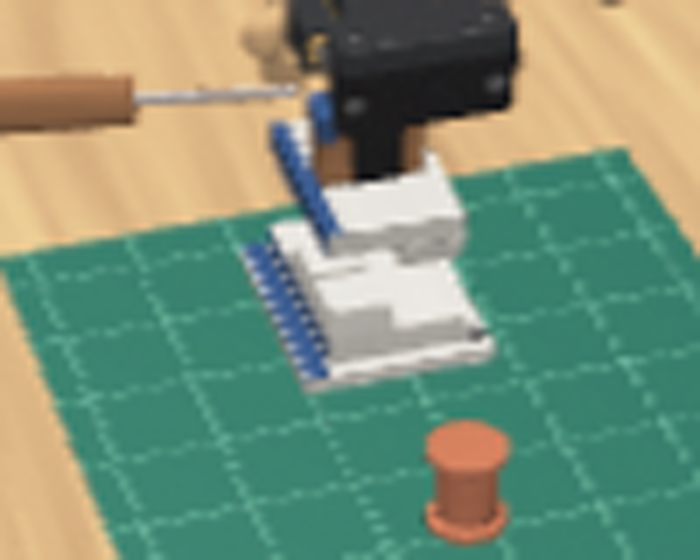

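Call:
send_rows([
  {"tx":-0.1,"ty":0.07,"tz":0.7,"rx":0,"ry":0,"rz":0},
  {"tx":-0.1,"ty":0.07,"tz":1.4,"rx":0,"ry":0,"rz":0},
  {"tx":-0.1,"ty":0.07,"tz":1.4,"rx":0,"ry":0,"rz":0},
])

```text
time: 22.8
position: [0.4433, 0.1617, 0.0633]
tool_rot: [1.0, -0.01, -0.001, -0.0]
ft_force: [0.0, -0.7, -3.5]
grip_width: 0.0215
```

Call:
send_rows([
  {"tx":0,"ty":0,"tz":0.2,"rx":0,"ry":0,"rz":0},
  {"tx":0,"ty":0,"tz":0.4,"rx":0,"ry":0,"rz":0},
])

```text
time: 22.97
position: [0.4441, 0.1619, 0.06]
tool_rot: [1.0, -0.01, -0.0, -0.001]
ft_force: [-0.6, -0.5, -3.5]
grip_width: 0.0217
```

Call:
send_rows([
  {"tx":0,"ty":0,"tz":0.2,"rx":0,"ry":0,"rz":0},
  {"tx":0,"ty":0,"tz":0.4,"rx":0,"ry":0,"rz":0},
])

```text
time: 23.13
position: [0.4442, 0.1619, 0.056]
tool_rot: [1.0, -0.01, -0.0, -0.001]
ft_force: [-0.7, 0.1, -2.9]
grip_width: 0.0215
```

Call:
send_rows([
  {"tx":0,"ty":0,"tz":0.15,"rx":0,"ry":0,"rz":0},
  {"tx":0,"ty":0,"tz":0.3,"rx":0,"ry":0,"rz":0},
])

```text
time: 23.3
position: [0.4441, 0.1619, 0.0531]
tool_rot: [1.0, -0.01, -0.0, -0.001]
ft_force: [0.8, 0.5, -3.6]
grip_width: 0.0216
```

Call:
send_rows([
  {"tx":0,"ty":0,"tz":0.1,"rx":0,"ry":0,"rz":0},
  {"tx":0,"ty":0,"tz":0.2,"rx":0,"ry":0,"rz":0},
])

```text
time: 23.47
position: [0.4442, 0.1618, 0.0512]
tool_rot: [1.0, -0.01, -0.0, -0.0]
ft_force: [-1.4, -3.1, 10.0]
grip_width: 0.0217
```

Call:
send_rows([
  {"tx":0,"ty":0,"tz":0.1,"rx":0,"ry":0,"rz":0},
  {"tx":0,"ty":0,"tz":0.1,"rx":0,"ry":0,"rz":0},
])

```text
time: 23.63
position: [0.4442, 0.1618, 0.0512]
tool_rot: [1.0, -0.01, -0.0, -0.001]
ft_force: [-1.6, -1.5, 5.8]
grip_width: 0.0219
```

Run:
```python
from fit import *
c=snap('side')
o=robot.get_obs();print(o['time'],o['position'],o['ft_force'],o['moment'].round(2))
W=cloud(c)
for zt in (.047,.052):
  for fr in([0,1,2,3],[0,1,2,3,4]):
    p,e,k=fit('upper_blue',W,(.444,.161,.022,-.02,0),.056,fr,.035,zt)
    print(zt,np.round(p,4),round(e,2),k)
a=c['color'][160:240,200:300];save(cv2.resize(a,(700,560),interpolation=cv2.INTER_CUBIC),'p15')
```

```text
23.6833 [0.44415356 0.16179338 0.0512151 ] [-1.35775362 -1.68533451  5.92294157] [-0.02  0.49  0.  ]
0.047 [ 0.4434  0.1612  0.0217 -0.0329  0.    ] 0.85 166
0.047 [ 0.4433  0.1612  0.0216 -0.0328 -0.0024] 0.86 166
0.052 [ 0.4432  0.1606  0.0234 -0.0318  0.    ] 1.19 275
0.052 [ 0.4433  0.1604  0.0234 -0.0434  0.0074] 1.2 275
```

View pics/p15.png

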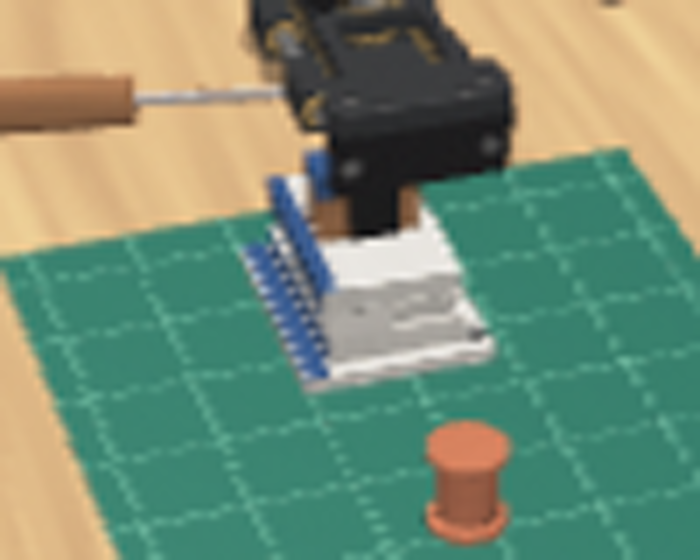

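The blue half is down: its plate meets the lower block with no visible gap. Releasing and retreating.

Call:
send_rows([
  {"tx":0,"ty":0,"tz":-0.05,"rx":0,"ry":0,"rz":0},
  {"tx":0,"ty":0,"tz":-0.05,"rx":0,"ry":0,"rz":0},
  {"tx":0,"ty":0,"tz":-0.05,"rx":0,"ry":0,"rz":0},
  {"tx":0,"ty":0,"tz":-0.05,"rx":0,"ry":0,"rz":0},
  {"tx":0,"ty":0,"tz":-0.05,"rx":0,"ry":0,"rz":0},
], claw=5)

```text
time: 24.1
position: [0.4443, 0.1619, 0.0507]
tool_rot: [1.0, -0.01, -0.0, -0.001]
ft_force: [0.6, -0.6, 0.1]
grip_width: 0.0458
```

Call:
send_rows([
  {"tx":0,"ty":0,"tz":-1,"rx":0,"ry":0,"rz":0},
  {"tx":0,"ty":0,"tz":-4,"rx":0,"ry":0,"rz":0},
  {"tx":0,"ty":0,"tz":-8,"rx":0,"ry":0,"rz":0},
  {"tx":0,"ty":0,"tz":-12,"rx":0,"ry":0,"rz":0},
  {"tx":0,"ty":0,"tz":-16,"rx":0,"ry":0,"rz":0},
])

```text
time: 24.52
position: [0.4435, 0.1616, 0.2121]
tool_rot: [1.0, -0.01, -0.001, -0.0]
ft_force: [1.4, -0.7, -0.5]
grip_width: 0.0503
```

Call:
send_rows([
  {"tx":0,"ty":-4,"tz":0,"rx":0,"ry":0,"rz":0},
  {"tx":0,"ty":-8,"tz":0,"rx":0,"ry":0,"rz":0},
  {"tx":0,"ty":-12,"tz":0,"rx":0,"ry":0,"rz":0},
  {"tx":0,"ty":-16,"tz":0,"rx":0,"ry":0,"rz":0},
  {"tx":0,"ty":-20,"tz":0,"rx":0,"ry":0,"rz":0},
])

```text
time: 24.93
position: [0.448, 0.3633, 0.211]
tool_rot: [1.0, -0.011, -0.0, -0.0]
ft_force: [0.1, -0.1, 0.4]
grip_width: 0.0497
```

Call:
send_rows([
  {"tx":-2,"ty":-4,"tz":0,"rx":0,"ry":0,"rz":0},
  {"tx":-4,"ty":-7,"tz":0,"rx":0,"ry":0,"rz":0},
  {"tx":-6,"ty":-10,"tz":0,"rx":0,"ry":0,"rz":0},
  {"tx":-8,"ty":-13,"tz":0,"rx":0,"ry":0,"rz":0},
  {"tx":-8,"ty":-13,"tz":0,"rx":0,"ry":0,"rz":0},
])

```text
time: 25.35
position: [0.3668, 0.4983, 0.2108]
tool_rot: [1.0, -0.007, -0.001, -0.002]
ft_force: [1.2, -0.4, 0.3]
grip_width: 0.0501
```

Run:
```python
from fit import *
for cam in('top','side'):
    c=snap(cam);W=cloud(c)
    for n,q,rad,zm,fr in (('upper_red',(.4475,-.149,.022,.29,0),.058,.035,[0,1,2,3,4]),('upper_blue',(.4442,.1617,.022,-.02,0),.058,.035,[0,1,2,3,4]),
      ('upper_yellow',(.6486,-.1752,.047,0,.52),.055,.045,[0,1,2,3,4]),('weight',(.415,-.345,.004,0,0),.03,.008,[0,1,2])):
        p,e,k=fit(n,W,q,rad,fr,zm,.12);print(cam,n,p.round(4),round(e,2),k)
    a=c['color'][130:390,140:430] if cam=='top' else c['color'][100:390,190:430];save(cv2.resize(a,None,fx=2.05,fy=2.05,interpolation=cv2.INTER_CUBIC),'p16'+cam)
o=robot.get_obs();print(o['time'],o['position'],o['ft_force'])
```

```text
top upper_red [ 0.4479 -0.1486  0.025   0.2776 -0.006 ] 1.96 548
top upper_blue [ 0.4447  0.1624  0.0272 -0.0332  0.0602] 2.32 564
top upper_yellow [ 0.6508 -0.1751  0.0488 -0.0621  0.4642] 3.18 778
top weight [ 0.4164 -0.3441  0.0072  0.      0.    ] 1.96 244
side upper_red [ 0.4466 -0.1498  0.0235  0.2957 -0.0155] 1.06 749
side upper_blue [ 0.4432  0.1606  0.0234 -0.0226 -0.0123] 1.34 484
side upper_yellow [ 0.6493 -0.176   0.0485 -0.0266  0.5201] 1.88 914
side weight [ 0.417  -0.3457  0.0065  0.      0.    ] 0.92 479
25.45 [0.36974207 0.49412267 0.21059836] [-0.13279608 -0.24843363 -0.67314206]
```

View pics/p16top.png

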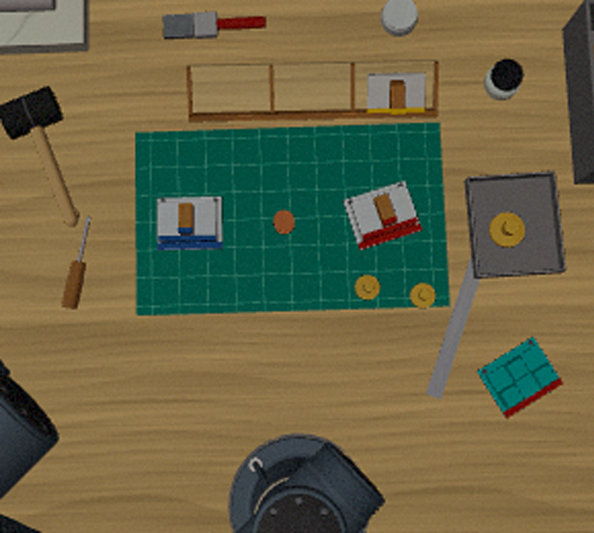

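View pics/p16side.png

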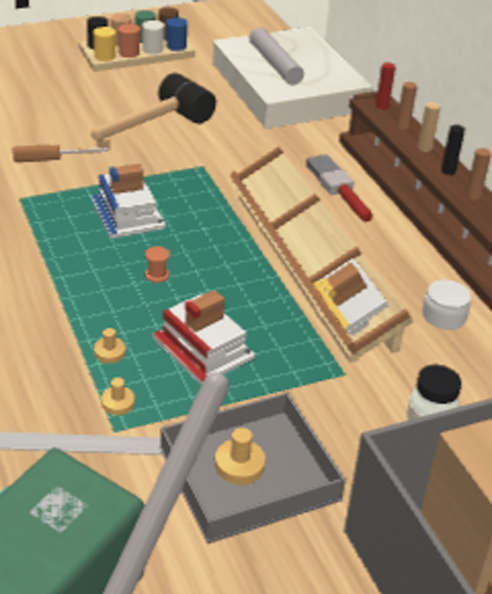

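Run:
```python
from fit import *
W0={}
for i in range(3):
  for cam in('top','side'):
    W0.setdefault(cam,[]).append(cloud(snap(cam)))
for cam in W0:
    W=np.nanmean(W0[cam],0).reshape(-1,3)
    for n,(x,y,yaw) in (('red',(.4475,-.149,.29)),('blue',(.4440,.1615,-.022))):
        P=Ro.from_euler('z',yaw).inv().apply(W-[x,y,0])
        m=(abs(P[:,0])<.027)&(abs(P[:,1])<.041)&(abs(P[:,1])>.017)&(abs(P[:,2]-.048)<.012)
        Q=P[m];A=np.c_[Q[:,:2],np.ones(len(Q))];s=np.linalg.lstsq(A,Q[:,2],rcond=None)[0]
        print(cam,n,m.sum(),'slope x,y',s[:2].round(4),'z0',s[2].round(4), 'each side',[np.median(Q[Q[:,1]*g>0,2]).round(4) for g in(1,-1)])
    g=W[(abs(W[:,0]-.44)<.04)&(abs(W[:,1]-.06)<.03)];print(cam,'mat z',np.nanmedian(g[:,2]).round(4))
```

```text
top red 242 slope x,y [-0.0044 -0.0094] z0 0.0472 each side [np.float64(0.0471), np.float64(0.0477)]
top blue 257 slope x,y [0.0054 0.0029] z0 0.0478 each side [np.float64(0.0478), np.float64(0.0476)]
top mat z 0.0023
side red 184 slope x,y [-0.0061 -0.0031] z0 0.0471 each side [np.float64(0.0472), np.float64(0.0473)]
side blue 96 slope x,y [ 0.002  -0.0046] z0 0.0471 each side [np.float64(0.0467), np.float64(0.0471)]
side mat z 0.0019
```

Both plate tops are level, with slopes under 0.01. They stand at 45–46 mm after taking off the 2 mm camera bias, and 46 mm is fully home. The bench looks undisturbed, so I'm handing in.

```bash
python3 -c "
from rig import robot
print(robot.hand_in())"
```

```text
the job is handed in; nothing more can be done
None
```

I closed both moulds, stood the weight in the tray and handed the job in at about 26 s of the 72 s limit. `hand_in` gives no verdict, so what follows rests on my own checks.

**What I did**
- **Weight:** I lifted the largest brass weight off the red lower half and stood it upright on the tray floor.
- **Red and blue upper halves:** I took each out square to the rack, levelled it over its own lower half, and corrected its position from a camera fit. I then lowered each until it made contact (14 N red, 10 N blue) and let go.

**Last checks**
- **Fully home and level:** Both plate tops measured level, with slopes under 0.01 rad. Their height was 45–46 mm after taking off the roughly 2 mm camera bias; 46 mm is fully home.
- **Position:** In the side camera, each half fits within about 1–1.5 mm of its lower half in x and y, with yaw within about 0.02 rad.
- **Weight:** It fits upright at about (0.417, -0.345), within about 15 mm of the tray's centre. Its height fits the tray floor once the bias is taken off.
- **Everything else:** The yellow half fits within about 2 mm of where it started. The other items look unmoved in the pictures, though I did not measure each one.

**What disagreed or went wrong**
- **Tilt of the blue half:** One full-model fit from the noisier top camera gave it a 0.06 rad tilt. The side camera and averaged plane fits from both cameras showed it level, so I trusted those.
- **Wrist limit:** My first approach to the rack ran the last joint to its limit (-2.85 rad). I turned the gripper half round before grasping.
- **Joint 5:** While I gripped the blue half, it came within 0.03 rad of its lower limit, but did not pass it in any reading I took.

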